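# Load the four welding jigs

### The job

Load the welding jigs for the next tacking job: lay the large and the small steel plate flat between the locating pins of the jig that fits each, rest the long tube in the V saddles, middled along them, and stand the short fat tube over the spigot, right down on its base. Set each blank down gently without dropping it, and leave all four seated, released and still.

Things in the scene. Friction and masses are not known exactly. Their poses are not given: they have to be found in the camera images.
- large_plate_centre (a point): Large flat steel plate (weld test coupon) lying flat, 60 x 120 mm, 8 mm thick (a weld bead across it, along x, stands 2 mm higher). This point is its centre, half-way up (4 mm above its underside). Its x axis runs along the 60 mm side, y along the 120 mm side, z up.
- small_plate_centre (a point): Small flat steel plate (weld test coupon) lying flat, 40 x 80 mm, 12 mm thick (a weld bead across it, along x, stands 2 mm higher). This point is its centre, half-way up (6 mm above its underside). Its x axis runs along the 40 mm side, y along the 80 mm side, z up.
- long_tube_centre (a point): Long steel tube lying on its side, 43 mm in diameter, 120 mm long. This point is the middle of its axis (21 mm above what it lies on). Its x axis runs along the tube; it may be turned any way about x.
- short_tube_centre (a point): Short fat steel tube standing on end, open at both ends, outside diameter 60 mm, bore 49 mm, 70 mm high. This point is on its axis, half-way up (35 mm above its underside). z runs up along the tube.
- large_plate_seat (a point): Large pin jig, fixed: light grey base 152 x 92 x 10 mm with 6 bullet-nosed steel pins, diameter 10, 22 mm high over the base: 2 on each long side, 43 mm either side of its middle (open there for fingers), 1 mid each short side. Free 128 x 68 mm between pins. Point: seat for the plate's centre, mid-jig, 14 mm over the bench, 4 over the base. x: along the long side, as the plate's long side goes, either way round; z up.
- small_plate_seat (a point): Small pin jig, fixed: light grey base 112 x 72 x 10 mm with 6 bullet-nosed steel pins, diameter 10, 22 mm high over the base: 2 on each long side, 29 mm either side of its middle (open there for fingers), 1 mid each short side. Free 88 x 48 mm between pins. Point: seat for the plate's centre, mid-jig, 16 mm over the bench, 6 over the base. x: along the long side, as the plate's long side goes, either way round; z up.
- long_tube_seat (a point): V jig, fixed: light grey base 104 x 84 x 10 mm with two steel V saddles, each 16 mm thick, 68 mm wide, its 90-degree V opening up from 14 to 44 mm over the bench; 56 mm free between them for fingers, down to the base. Point: seat for the middle of the tube's axis, midway between the saddles, 44 mm over the bench. x: along the V, as the tube lies, either way round; z up.
- short_tube_seat (a point): Spigot jig, fixed: square light grey base 88 x 88 x 10 mm with one upright steel spigot in its middle, diameter 34, 44 mm high over the base (straight to 30, then tapering to diameter 16). The short tube goes over it and stands on the base. Point: seat for the tube's centre, on the spigot's axis, 45 mm over the bench; z up.

How it is judged:
By the outcome, as a careful person would: the job done as asked, in the order asked, and still so for the second after the job is handed in, with the robot touching nothing.
It also fails if it takes over 120 s, if anything falls off the work surface, if the arm or the gripper's body presses on something with over 40 N, if the wrist force passes 120 N, or if a joint passes its speed limit or range.

### The arm

A 6-joint arm with a two-finger parallel gripper is mounted at the origin on the work surface; the furniture and walls round the work are solid. World frame = base frame: x ahead of the robot, y to its left, z up, the work surface at z = 0. Lengths are in m, angles in rad, forces in N, time in s.
With the tool pointing down it reaches from about 0.35 to 0.975 m from the base axis. Payload 4.9 kg.
Tool frame: the origin (TCP) lies at the very end of the fingers, on their centre line; the grasp point (between the pads) lies robot.grip_depth behind it (robot.grip_depth is the distance from the TCP to the grasp point, in m); x points along the fingers, z is the direction in which the jaws open and shut, and the axes are right-handed (so a half turn about x gives the same grasp; the last joint's range is limited). The gripper opens to 85 mm and grips with 20 to 120 N. Pads are 22 mm wide; open, the fingers measure 114 mm over their backs; the gripper's body (76 mm by 85 mm) begins 54 mm behind the grasp point. The pads swing forward as they close: fully open they stand 13 mm farther back than shut.
Start: joints at [-1.328, 0.053, 1.613, -0, 1.476, -0.119], TCP at [0.221, -0.585, 0.231] pointing down, gripper open.
Joint ranges: [-3.01, 3.01], [-1.01, 2.22], [0.06, 2.58], [-1.02, 4.17], [0.09, 2.62], [-3.14, 3.14]. Speed limits (rad/s): [2.57, 2.57, 3.14, 3.14, 3.14, 3.14].

### API

Orientations are given as a unit quaternion [w, x, y, z].
In Python, from plant import get_state, viewer, order, robot gives the robot as it stands.
- The arm moves only by the shell command python3 -m jog 'ROWS' [OPENING] [FORCE]. ROWS is a JSON object of lists of equal length, an entry for each row: "linear": the shift along the tool's x, y, z in m, a list of three; "spin": the turn about the tool's x in degrees. A call has 1 to 8 rows; each row shifts and turns the pose as measured when the row begins, along the tool's axes as they then stand; what a row does not reach is not made up. A row lasts 1/12 s, in which the tool goes at most 41.7 mm and 7.16 degrees, less where a joint would pass 70% of its speed; a pose out of reach is approached as far as the arm can. A call is refused whole if a number of a shift passes 0.0417 or a number of a turn 7.16, either way. A call with a gripper value outside its range is refused whole. OPENING is the closure, from -1 (fully open) to 1 (shut), so that 0 is half open, set as the call begins (- or left out, the last holds). The fingers move at their own pace and stop on an object; FORCE is the grip in N (left out, the last holds). Time passes only in rows, so rows that do not move let the fingers close. It gives the time, the measured TCP pose, the force and the opening at its end, in the units of the state.
- get_state(): the state, without advancing time (a new reading comes with each control period).
- viewer.read_camera(name): name is "side" or "top" or "wrist"; returns the picture (420x560x3 uint8, red, green, blue); there is no depth.
- viewer.camera_model(name): a dict with "vfov" (degrees; the focal length in pixels is half the picture's height over the tangent of half this angle, whatever the lens; pixels are square), "cx", "cy" (the principal point, pixels), "xyz" and "rotation" of the camera in the world. Camera axes: x right, y down, z forward; pixel columns grow to the right and rows downward; lengths in m; the calibration is good to about 2 mm. A picture is of the moment at which its call begins: read the wrist's pose just before it. camera_model takes no time and is no camera call; for the wrist camera it gives the pose at the moment of the call.
- order.hand_in(): hands the job in, once; it reports no verdict.
The state is a dict: "t": time; "q": joint angles; "joint_vel": joint speeds; "joint_torque": joint torques, N m; "tcp_pos": TCP position; "orientation": TCP orientation; "force": force on the tool from outside, world axes, zero at the start; "ft_torque": the same for the moment, N m; "grip_width": finger opening in m.
Only numpy, scipy, OpenCV 4.12 (cv2) and the standard library are available. Lean on these libraries where they do the work, as an engineer would, in place of code of your own. Each camera call takes 0.05 s, during which the arm holds its last target.

## Working session

There is one attempt and no reset: what is moved stays moved. The work goes in short steps, Python scripts to look and compute and a shell command to move; the robot and the scene stay as the last step left them, time stands still between calls to the robot, and variables do not carry over. Pictures are saved under pics/ and viewed, and the job is handed in when it is done.

```bash
ls; mkdir -p pics; python3 - <<'E'
from plant import get_state, viewer, order, robot
import cv2
s=get_state()
for k,v in s.items(): print(k,v)
print([a for a in dir(robot) if a[0]!='_'], robot.grip_depth)
for n in ("side","top","wrist"):
    m=viewer.camera_model(n);print(n,m)
    cv2.imwrite(f"pics/{n}0.png",viewer.read_camera(n)[:,:,::-1])
E
```

```text
pics
t 0.0
q [-1.32795838e+00  5.33483553e-02  1.61432538e+00 -2.80715497e-05
  1.47597718e+00 -1.18969783e-01]
joint_vel [ 0.00131346  0.00077447  0.00024616  0.00053267  0.00026438 -0.00057719]
joint_torque [ 1.26420699e-03 -3.93676829e+01 -3.70177102e+01 -6.37588840e-06
  6.99996526e-03  1.90114953e-06]
tcp_pos [ 0.2210863  -0.58391556  0.23004954]
orientation [ 0.58124838  0.40235469  0.58235232 -0.40140603]
force [0.61849778 0.59594297 0.04547255]
ft_torque [-0.0333161  -0.01260705 -0.03326656]
grip_width 0.08577125619009279
['MotionError', 'grip_depth'] 0.0187
side {'vfov': 55.92145709799432, 'cx': 280.2933991125065, 'cy': 208.92764919422996, 'xyz': array([ 0.48116348, -0.44566889,  0.83361674]), 'rotation': array([-0.27224101,  0.96105656, -0.04560586,  0.01323724])}
top {'vfov': 49.79888559242901, 'cx': 282.82515193469385, 'cy': 207.50118828535275, 'xyz': array([0.33839508, 0.01763735, 1.08531196]), 'rotation': array([-0.06763591,  0.70582936, -0.70266726,  0.05906794])}
wrist {'vfov': 69.55193551214687, 'cx': 282.3917759318446, 'cy': 209.4318261875515, 'xyz': array([ 0.29290115, -0.55570813,  0.3726594 ]), 'rotation': array([ 0.12639059,  0.81330704, -0.5610322 , -0.08831732])}
```

View pics/side0.png

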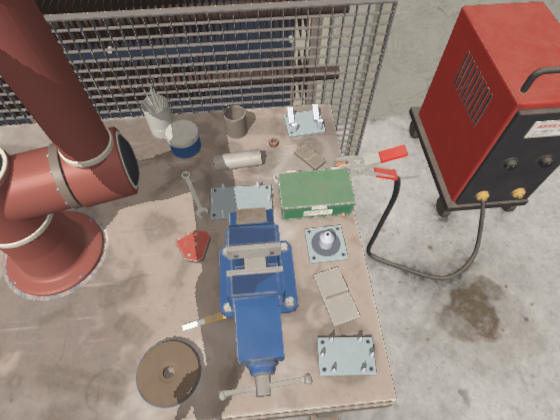

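View pics/top0.png

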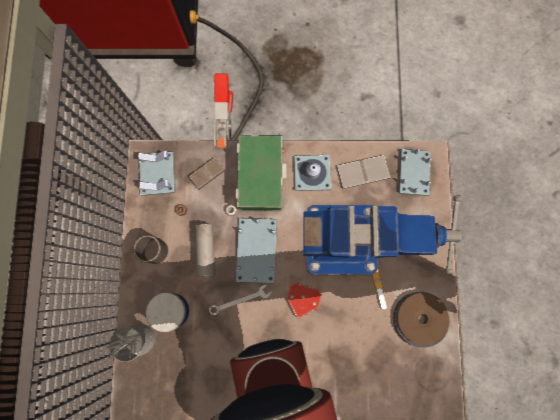

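View pics/wrist0.png

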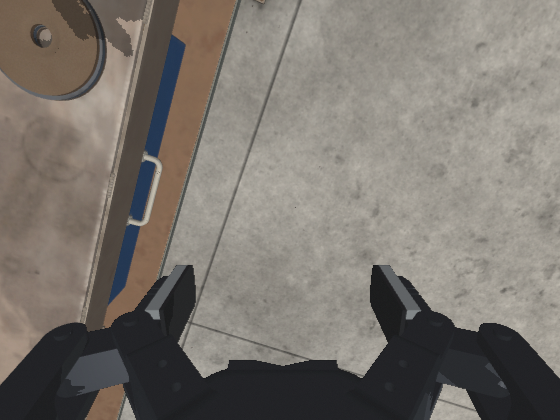

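```bash
cat > h.py <<'E'
import numpy as np, cv2
from scipy.spatial.transform import Rotation as R
from plant import get_state, viewer, order, robot
def rot(q): return R.from_quat([q[1],q[2],q[3],q[0]])
def cam(n):
    m=viewer.camera_model(n); f=210/np.tan(np.radians(m['vfov'])/2)
    return dict(f=f,cx=m['cx'],cy=m['cy'],p=np.array(m['xyz']),R=rot(m['rotation']).as_matrix())
def ray(c,u,v):
    d=c['R']@np.array([(u-c['cx'])/c['f'],(v-c['cy'])/c['f'],1.]); return c['p'],d
def onz(c,u,v,z):
    p,d=ray(c,u,v); return p+d*(z-p[2])/d[2]
def proj(c,X):
    x=c['R'].T@(np.asarray(X,float)-c['p']); return np.array([c['cx']+c['f']*x[0]/x[2],c['cy']+c['f']*x[1]/x[2]])
def tri(c1,a,c2,b):
    p1,d1=ray(c1,*a);p2,d2=ray(c2,*b)
    d1=d1/np.linalg.norm(d1);d2=d2/np.linalg.norm(d2)
    s=np.linalg.lstsq(np.stack([d1,-d2],1),p2-p1,rcond=None)[0]
    x1=p1+s[0]*d1;x2=p2+s[1]*d2
    return (x1+x2)/2,np.linalg.norm(x1-x2)
def tool():
    s=get_state(); M=rot(s['orientation']).as_matrix(); return s,np.array(s['tcp_pos']),M
E
python3 - <<'E'
from h import *
a=cv2.imread('pics/top0.png'); 
cv2.imwrite('pics/top0a.png',cv2.resize(a[130:290,110:300],None,fx=4,fy=3.75,interpolation=cv2.INTER_CUBIC)[:600,:800])
cv2.imwrite('pics/top0b.png',cv2.resize(a[130:280,280:480],None,fx=4,fy=4,interpolation=cv2.INTER_CUBIC))
t=cam('top')
for n,(u,v) in dict(Vj=(156,172),sp=(207,172),box1=(238,136),box2=(282,209),spig=(313,170),lp=(363,172),sj=(415,171),lj=(257,250),ltube=(205,250),stube=(147,248),tl=(130,140),tr=(450,140),vice=(350,240)).items(): print(n,onz(t,u,v,0.01).round(3))
E
```

```text
Vj [0.621 0.344 0.01 ]
sp [0.621 0.218 0.01 ]
box1 [0.714 0.144 0.01 ]
box2 [0.53  0.033 0.01 ]
spig [ 0.627 -0.042  0.01 ]
lp [ 0.622 -0.164  0.01 ]
sj [ 0.625 -0.291  0.01 ]
lj [0.431 0.092 0.01 ]
ltube [0.43  0.216 0.01 ]
stube [0.434 0.355 0.01 ]
tl [0.703 0.413 0.01 ]
tr [ 0.704 -0.381  0.01 ]
vice [ 0.455 -0.129  0.01 ]
```

View pics/top0a.png

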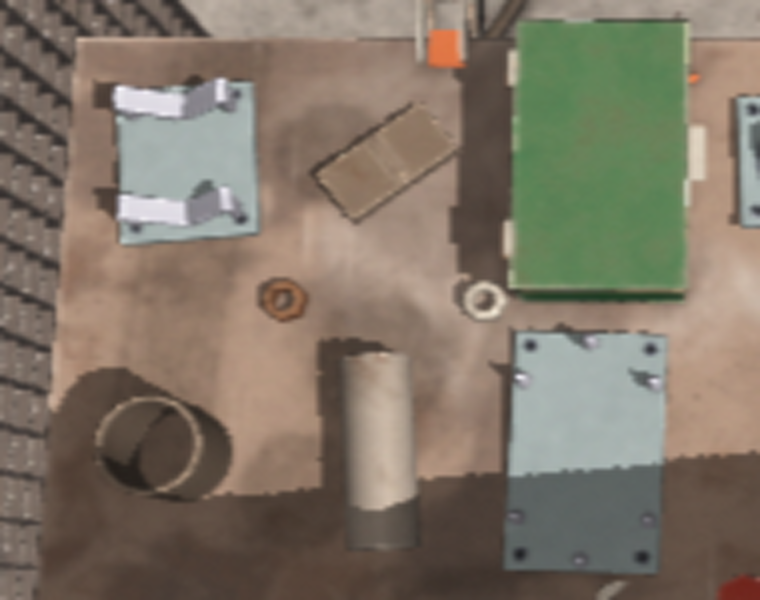

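View pics/top0b.png

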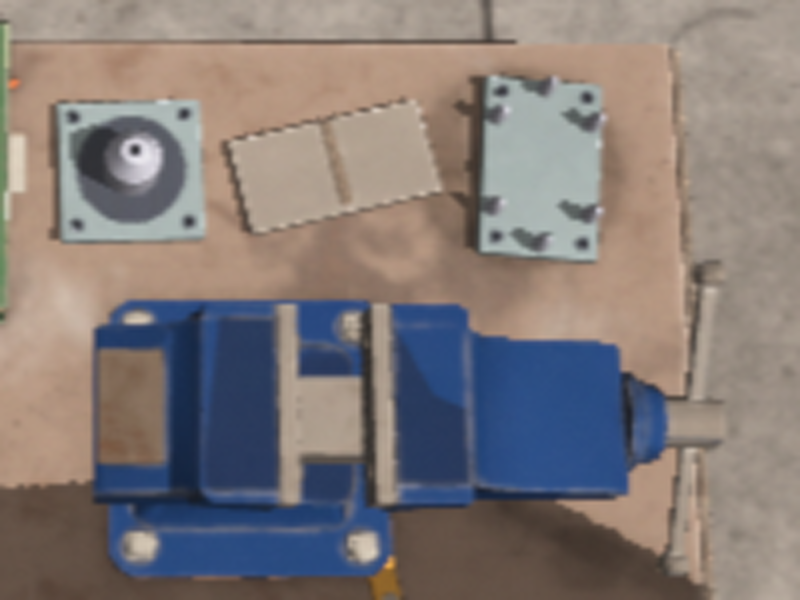

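```bash
python3 - <<'E'
from h import *
s,p,M=tool(); c=cam('wrist')
print(M.round(3)); print('camoff tool',(M.T@(c['p']-p)).round(4)); print('cam axes in tool',(M.T@c['R']).round(3))
t=cam('top');d=cam('side')
a=cv2.imread('pics/side0.png')
cv2.imwrite('pics/side0a.png',cv2.resize(a[90:280,130:390],None,fx=3,fy=3,interpolation=cv2.INTER_CUBIC))
cv2.imwrite('pics/side0b.png',cv2.resize(a[200:400,190:400],None,fx=3,fy=3,interpolation=cv2.INTER_CUBIC))
E
```

```text
[[-0.     0.935  0.354]
 [ 0.002  0.354 -0.935]
 [-1.     0.    -0.002]]
camoff tool [-0.1425  0.0772 -0.0013]
cam axes in tool [[-0.    -0.305  0.952]
 [ 0.001 -0.952 -0.305]
 [ 1.     0.001  0.   ]]
```

View pics/side0a.png

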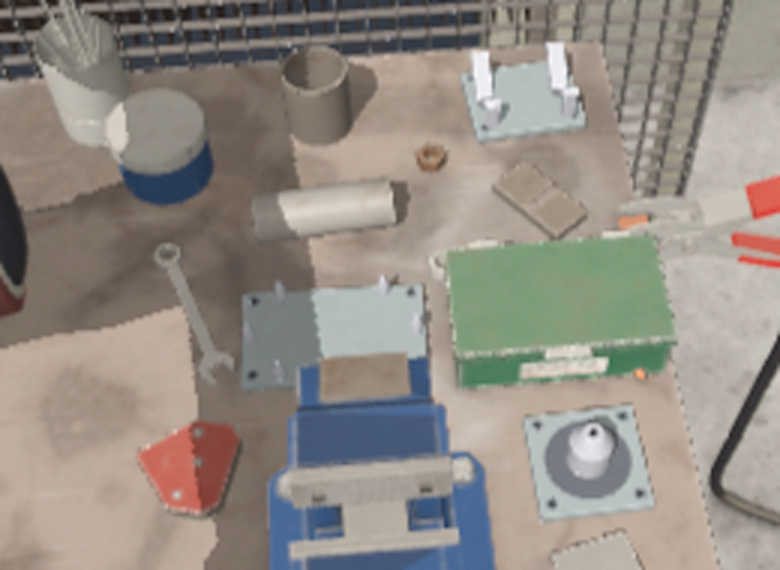

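View pics/side0b.png

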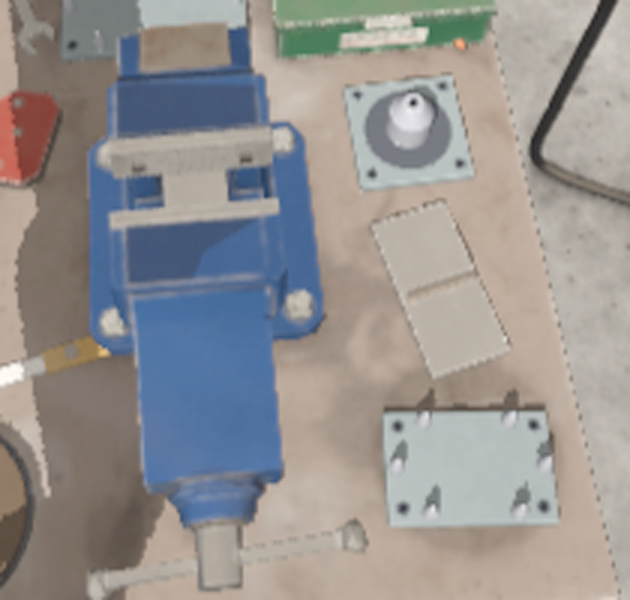

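```bash
python3 - <<'E'
from h import *
t=cam('top');d=cam('side')
def go(n,a,b):
    x,e=tri(t,a,d,b);print(n,x.round(3),round(e,4))
go('boxNR',(282,207.9),(282.3,209)); go('boxNL',(237.5,207.3),(279,173.3))
go('vjN',(349.5,255),(227,248)); go('vjF',(349.5,206),(280,243))
# tube short top rim centre
go('stube',(110+150/4,130+445/3.75),(130+315/3,90+68/3))
go('spig tip',(280+135/4,130+150/4),(130+593/3,90+433/3))
E
```

```text
boxNR [0.529 0.033 0.05 ] 0.0069
boxNL [0.53  0.137 0.049] 0.0077
vjN [ 0.41  -0.107  0.155] 0.0036
vjF [ 0.512 -0.109  0.16 ] 0.0034
stube [0.431 0.337 0.066] 0.007
spig tip [ 0.625 -0.042  0.049] 0.0041
```

```bash
python3 -m jog '{"linear":[[0,0.036,-0.0175],[0,0.036,-0.0175],[0,0.036,-0.0175],[0,0.036,-0.0175],[0,0.036,-0.0175],[0,0.036,-0.0175],[0,0.036,-0.0175],[0,0.036,-0.0175]],"spin":[0,0,0,0,0,0,0,0]}' -0.6 40; python3 - <<'E'
from h import *
s,p,M=tool();print(s['t'],p,np.degrees(np.arctan2(M[1,2],M[0,2])),s['grip_width'],s['q'].round(3),s['force'])
E
```

```text
t: 0.82
tcp_pos: [0.4432, -0.3474, 0.2264]
orientation: [0.577, 0.407, 0.581, -0.406]
force: [1.3, -1.1, 0.1]
grip_width: 0.0683
0.8167 [ 0.44322352 -0.34744177  0.22638654] -70.16690755990197 0.06826564180190298 [-0.797 -0.088  1.76  -0.     1.475  0.428] [ 1.30867369 -1.05327798  0.13623736]
```

```bash
cat >> h.py <<'E'
def za(M): return np.degrees(np.arctan2(M[1,2],M[0,2]))
def plan(x,y,z,ang=None,step=0.04,sp=7.0,n=None):
    """print tool-axis rows from here to target; ang = heading of tool z (deg), mod 180 nearest"""
    s,p,M=tool(); a0=za(M); da=0 if ang is None else (ang-a0+90)%180-90
    D=np.array([x,y,z])-p
    n=n or max(int(np.ceil(max(np.linalg.norm(D)/step,abs(da)/sp))),1)
    L=[];S=[]
    Mk=M.copy()
    for k in range(n):
        L.append([round(float(v),4) for v in Mk.T@(D/n)]); S.append(round(-da/n,2))
        Mk=Mk@R.from_euler('x',-da/n,degrees=True).as_matrix()
    print('t',s['t'],'p',p.round(4),'ang',a0.round(2),'D',D.round(4),'da',round(da,2),'n',n)
    for i in range(0,n,8): print('{"linear":%s,"spin":%s}'%(str(L[i:i+8]).replace(' ',''),str(S[i:i+8]).replace(' ','')))
E
python3 - <<'E'
from h import *
plan(0.622,-0.164,0.13,14)
E
```

```text
t 0.8167 p [ 0.4432 -0.3474  0.2264] ang -70.17 D [ 0.1788  0.1834 -0.0964] da 84.17 n 13
{"linear":[[0.0074,0.0177,-0.0086],[0.0074,0.0186,-0.0065],[0.0074,0.0192,-0.0044],[0.0074,0.0196,-0.0022],[0.0074,0.0197,0.0],[0.0074,0.0196,0.0023],[0.0074,0.0192,0.0045],[0.0074,0.0186,0.0066]],"spin":[np.float64(-6.47),np.float64(-6.47),np.float64(-6.47),np.float64(-6.47),np.float64(-6.47),np.float64(-6.47),np.float64(-6.47),np.float64(-6.47)]}
{"linear":[[0.0074,0.0177,0.0086],[0.0074,0.0166,0.0106],[0.0074,0.0153,0.0124],[0.0074,0.0138,0.014],[0.0074,0.0122,0.0155]],"spin":[np.float64(-6.47),np.float64(-6.47),np.float64(-6.47),np.float64(-6.47),np.float64(-6.47)]}
```

```bash
sed -i 's/S.append(round(-da\/n,2))/S.append(round(float(-da\/n),2))/' h.py
python3 -m jog '{"linear":[[0.007,0.018,-0.0085],[0.007,0.0185,-0.0065],[0.007,0.019,-0.0045],[0.007,0.0195,-0.002],[0.007,0.0195,0],[0.0075,0.0195,0.002],[0.0075,0.019,0.0045],[0.0075,0.0185,0.0065]],"spin":[-6.5,-6.5,-6.5,-6.5,-6.5,-6.5,-6.5,-6.5]}' && python3 -m jog '{"linear":[[0.0075,0.0175,0.0085],[0.0075,0.0165,0.0105],[0.0075,0.015,0.0125],[0.0075,0.014,0.014],[0.0075,0.012,0.0155],[0,0,0]],"spin":[-6.5,-6.5,-6.5,-6.5,-6.5,0]}'
cat >> h.py <<'E'
def snap(n,name):
    c=cam(n); im=viewer.read_camera(n)[:,:,::-1].copy(); cv2.imwrite(f'pics/{name}.png',im); np.savez(f'pics/{name}.npz',**c); return c,im
def load(name): return dict(np.load(f'pics/{name}.npz')),cv2.imread(f'pics/{name}.png')
E
python3 - <<'E'
from h import *
snap('wrist','w1'); s,p,M=tool();print(p,za(M),s['force'])
E
```

```text
t: 1.48
tcp_pos: [0.5578, -0.221, 0.1668]
orientation: [0.7, 0.095, 0.702, -0.093]
force: [0.4, 0.1, -0.1]
grip_width: 0.0679
t: 1.98
tcp_pos: [0.6234, -0.1387, 0.1227]
orientation: [0.695, -0.115, 0.7, 0.121]
force: [-0.3, 0.2, -1.8]
grip_width: 0.0682
[ 0.62282598 -0.13997728  0.12322864] 19.02251136394482 [-0.7410669   0.72501207  0.11824605]
```

View pics/w1.png

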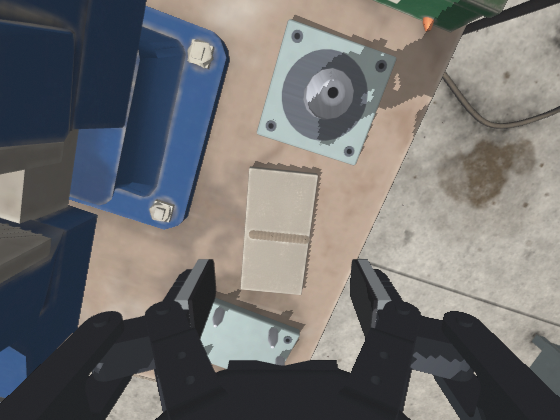

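```bash
cat >> h.py <<'E'
def plate(name,seed,ztop,lohi=8):
    """flood-fill the plate top from seeds, fit minAreaRect in world coordinates"""
    c,im=load(name); b=cv2.bilateralFilter(im,7,25,5)
    m=np.zeros((422,562),np.uint8)
    for sd in seed: cv2.floodFill(b.copy(),m,sd,0,(lohi,)*3,(lohi,)*3,4|(255<<8)|cv2.FLOODFILL_MASK_ONLY|cv2.FLOODFILL_FIXED_RANGE)
    m=cv2.morphologyEx(m[1:-1,1:-1],cv2.MORPH_CLOSE,np.ones((9,9),np.uint8)); m=cv2.morphologyEx(m,cv2.MORPH_OPEN,np.ones((7,7),np.uint8))
    cs,_=cv2.findContours(m,cv2.RETR_EXTERNAL,cv2.CHAIN_APPROX_NONE); k=max(cs,key=cv2.contourArea)
    W=np.array([onz(c,*q[0],ztop)[:2] for q in k])
    r=cv2.minAreaRect((W*1000).astype(np.float32))
    o=im.copy();cv2.drawContours(o,[k],-1,(0,0,255),1)
    B=cv2.boxPoints(r)/1000
    for q in B: cv2.circle(o,tuple(int(v) for v in proj(c,[*q,ztop])),3,(0,255,0),1)
    cv2.imwrite(f'pics/{name}_m.png',o)
    e0=B[1]-B[0];e1=B[2]-B[1]; l=e0 if np.linalg.norm(e0)>np.linalg.norm(e1) else e1
    ang=np.degrees(np.arctan2(l[1],l[0]))%180
    print('centre',np.array(r[0]).round(1),'size',np.array(r[1]).round(1),'long-axis',ang.round(2),'short',((ang+90)%180).round(2)); return r
E
python3 - <<'E'
from h import *
c,im=load('w1'); print(im[200,280],im[270,275],im[200,230],im[300,230])
plate('w1',[(280,200),(275,270),(280,237)],0.008,14)
E
```

```text
[166 181 189] [165 178 186] [131 144 164] [79 87 96]
centre [ 625.8 -166.3] size [ 59.1 118.9] long-axis 103.34 short 13.34
```

View pics/w1_m.png

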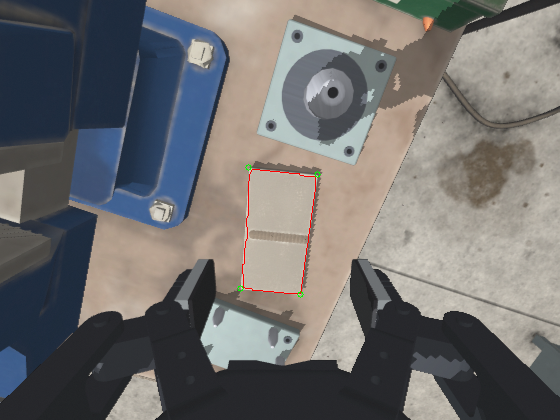

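```bash
python3 - <<'E'
from h import *
plan(0.6257,-0.166,0.04,13.3)
E
```

```text
t 2.0333 p [ 0.6228 -0.14    0.1232] ang 19.02 D [ 0.0029 -0.026  -0.0832] da -5.72 n 3
{"linear":[[0.0277,-0.0087,-0.0017],[0.0277,-0.0088,-0.0015],[0.0277,-0.0088,-0.0012]],"spin":[1.91,1.91,1.91]}
```

```bash
python3 -m jog '{"linear":[[0.0277,-0.0087,-0.0017],[0.0277,-0.0088,-0.0015],[0.0277,-0.0088,-0.0012],[0,0,0],[0,0,0]],"spin":[1.9,1.9,1.9,0,0]}'; python3 - <<'E'
from h import *
snap('wrist','w2')
plan(0.6257,-0.166,0.015,13.3)
E
```

```text
t: 2.45
tcp_pos: [0.6269, -0.17, 0.0418]
orientation: [0.702, -0.076, 0.704, 0.078]
force: [0.9, 0.4, 0.7]
grip_width: 0.0685
t 2.5 p [ 0.6262 -0.1698  0.0414] ang 12.57 D [-0.0005  0.0038 -0.0264] da 0.73 n 1
{"linear":[[0.0264,0.0038,0.0004]],"spin":[-0.73]}
```

View pics/w2.png

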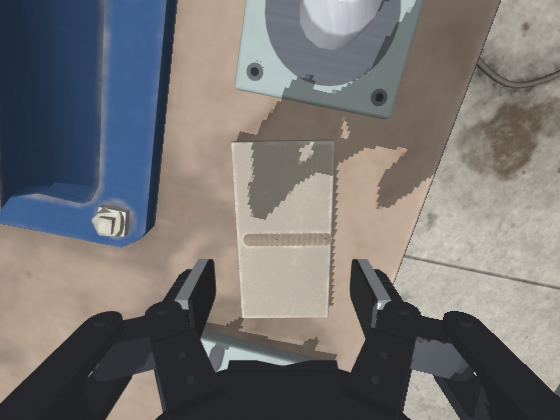

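```bash
python3 -m jog '{"linear":[[0.0264,0.0038,0],[0,0,0]],"spin":[-0.7,0]}'; python3 - <<'E'
from h import *
plan(0.6257,-0.166,-0.003,13.3)
E
```

```text
t: 2.67
tcp_pos: [0.6269, -0.1672, 0.0187]
orientation: [0.703, -0.081, 0.702, 0.082]
force: [-1.4, 1.1, -2.1]
grip_width: 0.0682
t 2.6667 p [ 0.6269 -0.1672  0.0187] ang 13.22 D [-0.0012  0.0012 -0.0217] da 0.08 n 1
{"linear":[[0.0217,0.0015,-0.0009]],"spin":[-0.08]}
```

```bash
python3 -m jog '{"linear":[[0.009,0.001,-0.001],[0.008,0,0],[0.003,0,0],[0.001,0,0]],"spin":[0,0,0,0]}'; python3 - <<'E'
from h import *
plan(0.6257,-0.166,-0.003,13.3);print(get_state()['force'])
E
```

```text
t: 3.0
tcp_pos: [0.6299, -0.168, 0.0043]
orientation: [0.706, -0.083, 0.699, 0.08]
force: [-0.0, 0.6, -0.2]
grip_width: 0.068
t 3.0 p [ 0.6299 -0.168   0.0043] ang 13.2 D [-0.0042  0.002  -0.0073] da 0.1 n 1
{"linear":[[0.0072,0.0029,-0.0037]],"spin":[-0.1]}
[-0.02836488  0.62573975 -0.16360776]
```

```bash
python3 -m jog '{"linear":[[0.004,0.002,-0.003],[0.003,0,0],[0,0,0]],"spin":[0,0,0]}'; python3 - <<'E'
from h import *
for i in range(2): 
  plan(0.6257,-0.166,-0.003,13.3);s,p,M=tool();print(s['force'],M[:,0]); snap('wrist','w3')
E
```

```text
t: 3.25
tcp_pos: [0.6276, -0.167, -0.0015]
orientation: [0.707, -0.084, 0.698, 0.079]
force: [0.4, 0.8, 0.0]
grip_width: 0.0682
t 3.25 p [ 0.6276 -0.167  -0.0015] ang 13.21 D [-0.0019  0.001  -0.0015] da 0.09 n 1
{"linear":[[0.0015,0.0014,-0.0016]],"spin":[-0.09]}
[0.36812852 0.79511172 0.01503151] [ 0.01290046 -0.00480769 -0.99990523]
t 3.3 p [ 0.6276 -0.167  -0.0013] ang 13.21 D [-0.0019  0.001  -0.0017] da 0.09 n 1
{"linear":[[0.0017,0.0014,-0.0017]],"spin":[-0.09]}
[ 0.54097704  0.59235351 -0.56528043] [ 0.01290775 -0.00480446 -0.99990515]
```

View pics/w3.png

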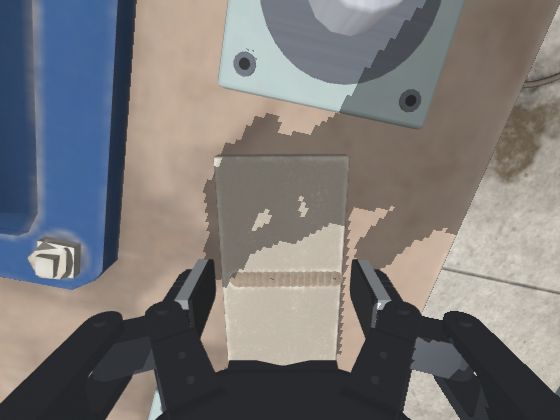

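```bash
python3 -m jog '{"linear":[[0.002,0.001,-0.0015],[0,0,0],[0,0,0]],"spin":[0,0,0]}';python3 -m jog '{"linear":[[0,0,0],[0,0,0],[0,0,0],[0,0,0],[0,0,0]],"spin":[0,0,0,0,0]}' 0 60; python3 - <<'E'
from h import *
s,p,M=tool();print(p,s['force'],M[:,0],s['grip_width']); snap('wrist','w4')
E
```

```text
t: 3.6
tcp_pos: [0.6264, -0.1665, -0.0028]
orientation: [0.707, -0.084, 0.698, 0.079]
force: [-0.1, -0.6, -0.2]
grip_width: 0.068
t: 4.02
tcp_pos: [0.6267, -0.1666, -0.0021]
orientation: [0.707, -0.084, 0.697, 0.079]
force: [0.5, -0.5, -0.1]
grip_width: 0.0578
[ 0.626744   -0.16658853 -0.00206563] [ 0.51756334 -0.53862162 -0.07628804] [ 0.01463262 -0.0053013  -0.99987888] 0.05777868395892945
```

View pics/w4.png

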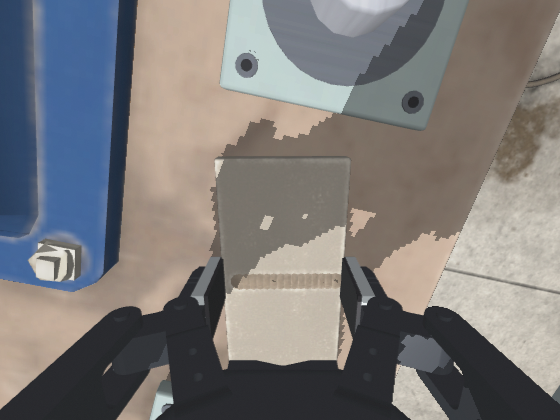

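```bash
python3 -m jog '{"linear":[[-0.005,0,0],[-0.01,0,0],[-0.01,0,0]],"spin":[0,0,0]}'; python3 - <<'E'
from h import *
s,p,M=tool();print(p,s['force'],M[:,0],s['grip_width'],s['q']); snap('wrist','w5');snap('side','s5')
E
```

```text
t: 4.32
tcp_pos: [0.6222, -0.1649, 0.019]
orientation: [0.704, -0.082, 0.701, 0.081]
force: [1.1, 0.5, -3.3]
grip_width: 0.0578
[ 0.62223699 -0.164893    0.01898387] [ 1.05328451  0.52853759 -3.301069  ] [ 0.00497928 -0.00152587 -0.99998644] 0.05775060371558581 [-3.74747281e-01  3.02535746e-01  1.70863115e+00  4.46192749e-04
  1.12523353e+00 -6.05298203e-01]
```

View pics/w5.png

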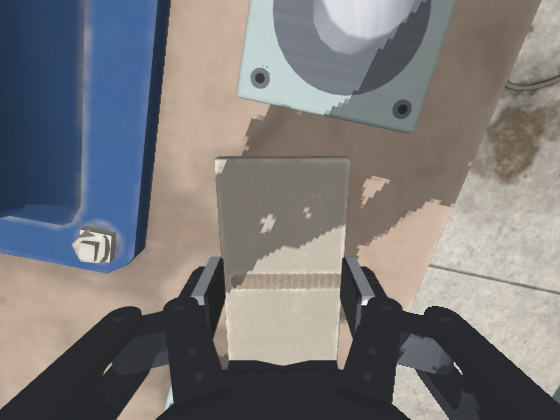

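```bash
python3 -m jog '{"linear":[[-0.03,0,0],[-0.035,0,0],[-0.035,0,0],[-0.02,0,0]],"spin":[0,0,0,0]}'; python3 - <<'E'
from h import *
a=cv2.imread('pics/top0.png');b=cv2.imread('pics/side0.png')
cv2.imwrite('pics/lj_top.png',cv2.resize(a[210:290,230:285],None,fx=7,fy=7,interpolation=cv2.INTER_CUBIC))
cv2.imwrite('pics/lj_side.png',cv2.resize(b[175:225,205:280],None,fx=10,fy=10,interpolation=cv2.INTER_CUBIC))
plan(0.62,0.09,0.14,90); s,p,M=tool();print(s['q'].round(2),M[:,0])
E
```

```text
t: 4.75
tcp_pos: [0.6174, -0.1631, 0.1369]
orientation: [0.701, -0.08, 0.704, 0.082]
force: [1.1, -0.5, -2.4]
grip_width: 0.0574
t 4.75 p [ 0.6174 -0.1631  0.1369] ang 13.19 D [0.0026 0.2531 0.0031] da 76.81 n 11
{"linear":[[-0.0002,0.0224,0.0055],[-0.0002,0.0215,0.0082],[-0.0002,0.0204,0.0107],[-0.0002,0.0189,0.0131],[-0.0002,0.0172,0.0153],[-0.0002,0.0152,0.0173],[-0.0002,0.013,0.019],[-0.0002,0.0106,0.0204]],"spin":[-6.98,-6.98,-6.98,-6.98,-6.98,-6.98,-6.98,-6.98]}
{"linear":[[-0.0002,0.008,0.0216],[-0.0002,0.0053,0.0224],[-0.0002,0.0026,0.0229]],"spin":[-6.98,-6.98,-6.98]}
[-0.38  0.16  1.66  0.    1.33 -0.61] [-0.00570212  0.00268049 -0.99998015]
```

View pics/lj_top.png

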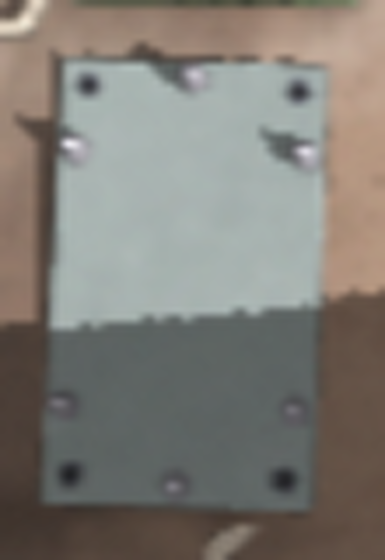

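View pics/lj_side.png

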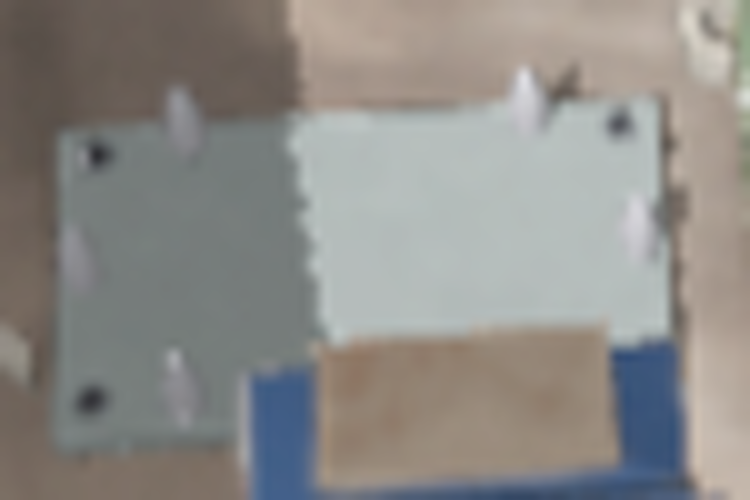

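```bash
python3 - <<'E'
from h import *
t=cam('top');d=cam('side')
f=lambda P,s,o:[((u+.5)/s-.5+o[0],(v+.5)/s-.5+o[1]) for u,v in P]
def show(n,c,P,z):
    W=np.array([onz(c,*q,z)[:2] for q in P])*1000
    r=cv2.minAreaRect(W.astype(np.float32)); print(n,W.mean(0).round(1),np.array(r[0]).round(1),np.array(r[1]).round(1),round(r[2],2))
    return W
T=lambda P:f(P,7,(230,210)); S=lambda P:f(P,10,(205,175))
show('holes',t,T([(88,84),(299,92),(285,480),(69,474)]),.01)
show('corners',t,T([(58,60),(327,67),(308,510),(42,503)]),.01)
W=show('pins',t,T([(194,77),(72,148),(305,153),(62,404),(293,410),(174,485)]),.030); print(W.round(1))
a=W[0]-W[5];print('axis',np.degrees(np.arctan2(a[1],a[0])))
W=show('sholes',d,S([(97,153),(620,122),(90,401)]),.01);a=W[1]-W[0];print(W.round(1),'axis',np.degrees(np.arctan2(a[1],a[0])),'centre',(W[1]+W[2])/2)
W=show('spins',d,S([(182,92),(523,75),(70,228),(637,200),(175,355)]),.030);print(W.round(1),(W[2]+W[3])/2,(W[1]+W[4])/2)
E
```

```text
holes [431.4  94.4] [431.5  94.4] [ 72.7 132.5] 88.47
corners [430.8  94.9] [430.7  94.8] [ 92.6 150.5] 88.71
pins [430.4  93.6] [430.3  94.2] [ 78.3 136. ] 87.88
[[498.2  91.1]
 [474.  131.8]
 [472.6  53.4]
 [388.6 133.1]
 [387.   56.6]
 [362.3  95.6]]
axis -1.8839225181877415
sholes [412.7 106. ] [419.6 121.6] [151.3  63.6] 27.52
[[369.5 131.3]
 [501.4 128.3]
 [367.2  58.4]] axis -1.2895719202868652 centre [434.31889921  93.36906353]
spins [426.1 101.7] [430.3 106.9] [130.6  72.5] 16.66
[[393.3 133.7]
 [478.  130.9]
 [365.5  95.8]
 [503.3  90.9]
 [390.2  57.1]] [434.38092946  93.32414477] [434.09849608  93.96298627]
```

```bash
python3 -m jog '{"linear":[[0,0.0224,0.0055],[0,0.0215,0.008],[0,0.0205,0.0105],[0,0.019,0.013],[0,0.017,0.0155],[0,0.015,0.0175],[0,0.013,0.019],[0,0.0105,0.0205]],"spin":[-7,-7,-7,-7,-7,-7,-7,-7]}'; python3 - <<'E'
from h import *
plan(0.50,0.090,0.14,90)
E
```

```text
t: 5.42
tcp_pos: [0.6214, 0.0214, 0.1487]
orientation: [0.58, -0.412, 0.575, 0.403]
force: [1.5, -0.5, -4.0]
grip_width: 0.0577
t 5.4167 p [0.6214 0.0214 0.1487] ang 70.42 D [-0.1214  0.0686 -0.0087] da 19.58 n 4
{"linear":[[0.0017,0.0344,0.006],[0.0017,0.0337,0.0089],[0.0017,0.0328,0.0118],[0.0017,0.0317,0.0145]],"spin":[-4.9,-4.9,-4.9,-4.9]}
```

```bash
python3 -m jog '{"linear":[[0,0.036,0.006],[0,0.036,0.009],[0,0.036,0.012],[0,0.036,0.0145],[0,0.025,0],[0,0,0]],"spin":[-4.6,-4.6,-4.6,-4.6,0,0]}'; python3 - <<'E'
from h import *
snap('wrist','w6'); plan(0.432,0.094,0.06,88.5)
E
```

```text
t: 5.92
tcp_pos: [0.456, 0.0998, 0.1425]
orientation: [-0.5, 0.505, -0.497, -0.498]
force: [0.2, -0.0, -3.5]
grip_width: 0.0575
t 5.9667 p [0.4578 0.0998 0.1431] ang 90.33 D [-0.0258 -0.0058 -0.0831] da -1.83 n 3
{"linear":[[0.0276,0.009,-0.0018],[0.0276,0.0089,-0.0019],[0.0276,0.0089,-0.002]],"spin":[0.61,0.61,0.61]}
```

View pics/w6.png

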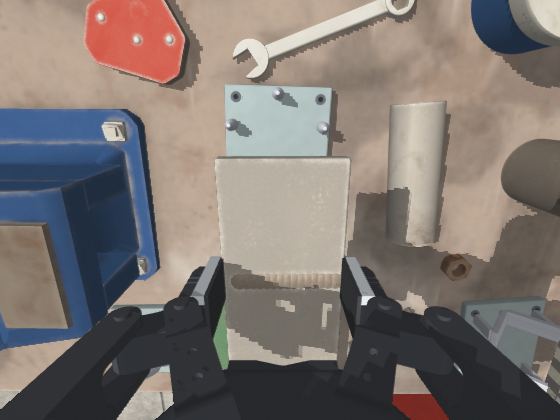

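```bash
python3 - <<'E'
from h import *
c,im=load('w6')
cv2.imwrite('pics/w6z.png',cv2.resize(im[75:160,205:345],None,fx=5,fy=5,interpolation=cv2.INTER_CUBIC))
h=[onz(c,*q,.01)[:2]*1000 for q in [(236,97),(320,99.5)]]
co=[onz(c,*q,.01)[:2]*1000 for q in [(225,86),(331,89)]]
pi=[onz(c,*q,.032)[:2]*1000 for q in [(278.5,93),(232,124),(322,127)]]
for n,v in (('h',h),('co',co),('pin',pi)): print(n,np.round(v,1))
E
```

```text
h [[365.5  60.3]
 [367.  131.8]]
co [[356.9  51.4]
 [358.6 140.7]]
pin [[363.1  96.8]
 [386.7  59.5]
 [388.5 131.9]]
```

View pics/w6z.png

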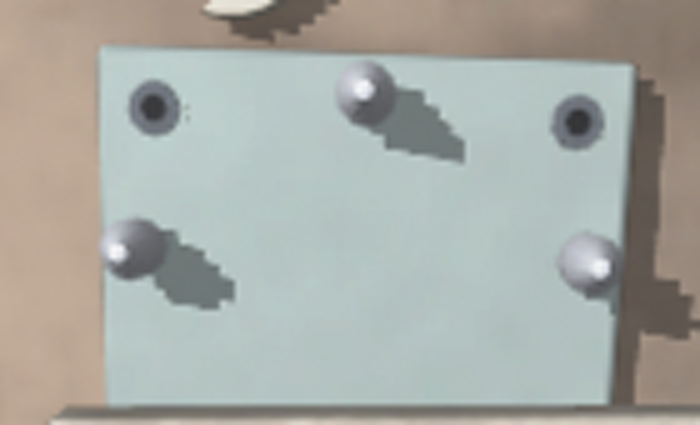

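```bash
python3 - <<'E'
from h import *
c,im=load('w6'); s,p,M=tool()
for u,v in [(217,157),(350,157)]:
    x=onz(c,u,v,p[2]+0.010); print((M.T@(x-p)*1000).round(1))
print(M[:,0])
plan(0.4325,0.0943,0.045,88.7)
E
```

```text
[-10.7  62.7 -27.3]
[-10.8  62.8  30.2]
[ 0.01219701 -0.00228218 -0.99992301]
t 5.9667 p [0.4578 0.0998 0.1431] ang 90.33 D [-0.0253 -0.0055 -0.0981] da -1.63 n 3
{"linear":[[0.0326,0.0089,-0.0017],[0.0326,0.0088,-0.0018],[0.0326,0.0088,-0.0019]],"spin":[0.54,0.54,0.54]}
```

```bash
python3 -m jog '{"linear":[[0.0326,0.0089,-0.002],[0.0326,0.0088,-0.002],[0.0326,0.0088,-0.002],[0,0,0]],"spin":[0.5,0.5,0.5,0]}'; python3 - <<'E'
from h import *
c,im=load('w6'); s,p,M=tool()
x=onz(c,287,281,0.1431+.012);print('bead',(x-np.array([.4578,.0998,.1431]))*1000)
snap('wrist','w7');c,a=snap('top','t7');c,b=snap('side','s7'); plan(0.4325,0.0938,0.02,88.7);print(tool()[2][:,0])
cv2.imwrite('pics/t7z.png',cv2.resize(a[200:300,220:310],None,fx=6,fy=6,interpolation=cv2.INTER_CUBIC))
cv2.imwrite('pics/s7z.png',cv2.resize(b[150:230,190:290],None,fx=6,fy=6,interpolation=cv2.INTER_CUBIC))
E
```

```text
t: 6.3
tcp_pos: [0.439, 0.0933, 0.048]
orientation: [0.512, -0.502, 0.499, 0.487]
force: [-2.7, -0.2, -5.8]
grip_width: 0.0574
bead [-2.97846644  3.3415804  12.        ]
t 6.45 p [0.4468 0.0939 0.0564] ang 88.74 D [-0.0143 -0.0001 -0.0364] da -0.04 n 1
{"linear":[[0.0358,0.0159,-0.0004]],"spin":[0.04]}
[ 0.04500191 -0.00102033 -0.99898638]
```

View pics/w7.png

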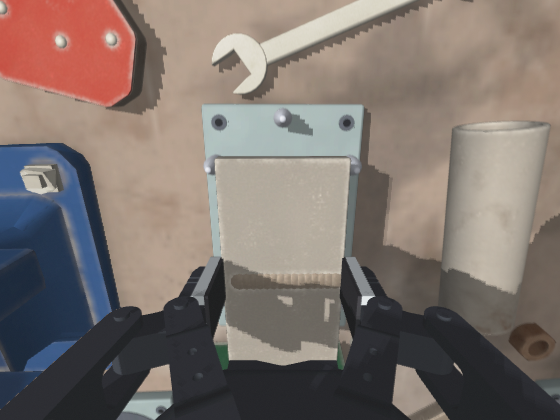

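View pics/t7z.png

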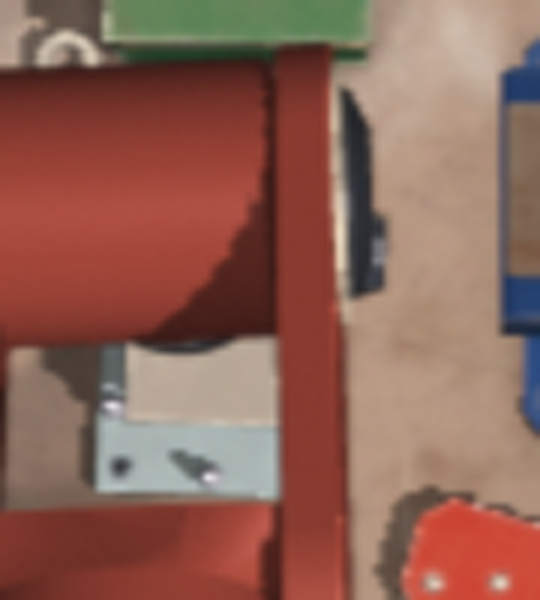

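View pics/s7z.png

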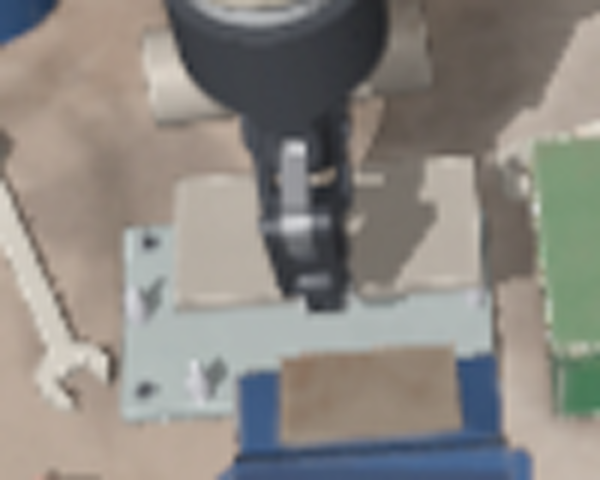

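```bash
python3 - <<'E'
from h import *
for i in range(3):
    s,p,M=tool(); print(s['t'],p.round(4),M[:,0].round(4),s['q'].round(3),s['joint_vel'].round(3),s['force'].round(1)); snap('side','tmp')
E
python3 -m jog '{"linear":[[0,0.0,0]],"spin":[0]}'; python3 - <<'E'
from h import *
for i in range(1):
    s,p,M=tool(); print(s['t'],p.round(4),M[:,0].round(4),s['q'].round(3),s['joint_vel'].round(3),s['force'].round(1))
E
```

```text
6.45 [0.4468 0.0939 0.0564] [ 0.045 -0.001 -0.999] [ 0.046 -0.214  2.172 -0.003  1.138 -1.502] [ 0.002 -0.02  -0.034 -0.002 -0.001 -0.   ] [ 1.  -0.1 -3.3]
6.5 [0.4476 0.094  0.0574] [ 4.700e-02 -8.000e-04 -9.989e-01] [ 0.046 -0.215  2.171 -0.003  1.138 -1.502] [ 0.003 -0.012 -0.011 -0.003  0.     0.001] [ 0.8  0.6 -4.5]
6.55 [0.4478 0.0941 0.0577] [ 4.760e-02 -8.000e-04 -9.989e-01] [ 0.046 -0.215  2.171 -0.003  1.138 -1.502] [ 0.004 -0.004  0.002  0.001  0.002 -0.001] [-0.1  0.2 -2.9]
t: 6.68
tcp_pos: [0.4489, 0.0942, 0.0592]
orientation: [0.518, -0.507, 0.493, 0.482]
force: [-0.6, -1.4, -4.5]
grip_width: 0.0574
6.6833 [0.4489 0.0942 0.0592] [ 4.970e-02 -7.000e-04 -9.988e-01] [ 0.046 -0.216  2.169 -0.003  1.139 -1.502] [-0.002 -0.013 -0.048  0.002  0.    -0.001] [-0.6 -1.4 -4.5]
```

```bash
python3 -m jog '{"linear":[[-0.03,0,0],[-0.03,0,0]],"spin":[0,0]}'; python3 - <<'E'
from h import *
for i in range(4):
    s,p,M=tool(); print(s['t'],p.round(4),M[:,0].round(4),s['q'].round(3),s['joint_vel'].round(3)); viewer.read_camera('side')
E
```

```text
t: 6.85
tcp_pos: [0.4428, 0.094, 0.1162]
orientation: [0.515, -0.505, 0.496, 0.484]
force: [1.1, 1.2, -2.1]
grip_width: 0.0577
6.85 [0.4428 0.094  0.1162] [ 0.0395 -0.0012 -0.9992] [ 0.046 -0.308  2.138 -0.003  1.272 -1.502] [ 0.001 -0.511 -0.211 -0.001  0.781  0.   ]
6.9 [0.4466 0.0943 0.1232] [ 4.990e-02 -7.000e-04 -9.988e-01] [ 0.047 -0.314  2.131 -0.003  1.275 -1.502] [-0.004  0.021 -0.034 -0.003 -0.173 -0.   ]
6.95 [0.4473 0.0943 0.1218] [ 5.260e-02 -6.000e-04 -9.986e-01] [ 0.047 -0.312  2.132 -0.003  1.27  -1.502] [-0.     0.046  0.055 -0.    -0.055 -0.   ]
7.0 [0.4458 0.0941 0.119 ] [ 4.850e-02 -8.000e-04 -9.988e-01] [ 0.046 -0.31   2.135 -0.003  1.268 -1.502] [ 0.     0.038  0.062 -0.001 -0.003 -0.   ]
```

```bash
python3 -m jog '{"linear":[[-0.03,0,0],[0,0,0],[-0.03,0,0],[0,0,0]],"spin":[0,0,0,0]}'; cat >> h.py <<'E'
def settle(n=3):
    for i in range(n): viewer.read_camera('side')
    s,p,M=tool(); print('t',round(s['t'],2),'p',p.round(4),'tilt',M[:2,0].round(4),'ang',za(M).round(2),'F',s['force'].round(1),'w',round(float(s['grip_width']),4))
E
python3 - <<'E'
from h import *
settle(1);settle(1);settle(1)
E
python3 -m jog '{"linear":[[0.03,0,0]],"spin":[0]}'; python3 - <<'E'
from h import *
settle(1);settle(1);settle(1)
E
```

```text
t: 7.38
tcp_pos: [0.4364, 0.0938, 0.1692]
orientation: [0.512, -0.502, 0.499, 0.487]
force: [2.6, -1.0, -0.9]
grip_width: 0.0577
t 7.43 p [0.4335 0.0937 0.1645] tilt [ 0.0202 -0.0022] ang 88.75 F [-0.8 -0.5 -5.7] w 0.0576
t 7.48 p [0.4323 0.0936 0.1627] tilt [ 0.0168 -0.0023] ang 88.75 F [-0.2  0.2 -5.3] w 0.0576
t 7.53 p [0.432  0.0936 0.1621] tilt [ 0.0157 -0.0024] ang 88.75 F [-0.6  0.4 -3.6] w 0.0579
t: 7.62
tcp_pos: [0.4365, 0.0938, 0.1365]
orientation: [0.512, -0.502, 0.499, 0.487]
force: [2.7, 0.2, -3.3]
grip_width: 0.0573
t 7.67 p [0.4299 0.0934 0.1258] tilt [ 0.0094 -0.0027] ang 88.75 F [ -5.4  -1.  -10.1] w 0.0573
t 7.72 p [0.4281 0.0933 0.1257] tilt [ 0.0037 -0.0029] ang 88.75 F [-1.1 -0.3 -4.6] w 0.0574
t 7.77 p [0.4292 0.0934 0.1277] tilt [ 0.0065 -0.0028] ang 88.75 F [-0.1 -0.1 -4.1] w 0.0571
```

```bash
cat > st.py <<'E'
from h import *
settle(4)
E
python3 -m jog '{"linear":[[0.038,-0.003,0]],"spin":[0]}' >/dev/null; python3 st.py; python3 -m jog '{"linear":[[0.038,0,0]],"spin":[0]}'>/dev/null; python3 st.py
python3 - <<'E'
from h import *
snap('wrist','w8')
E
```

```text
t 8.05 p [0.4317 0.0932 0.0899] tilt [ 0.0038 -0.0029] ang 88.75 F [ 0.5  0.3 -2.6] w 0.0579
t 8.33 p [0.4323 0.0931 0.0531] tilt [ 0.0042 -0.0029] ang 88.75 F [ 0.6  0.3 -2.8] w 0.0576
```

View pics/w8.png

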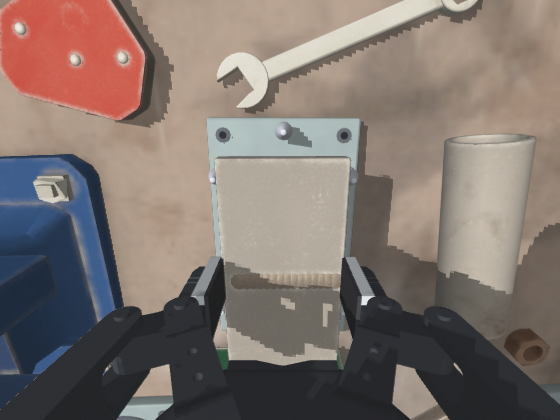

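```bash
python3 - <<'E'
from h import *
c,im=load('w8'); s,p,M=tool()
def T(u,v,z): return (M.T@(onz(c,u,v,z)-p)*1000).round(1)
print('holes',T(222.5,135,.01),T(344,135,.01)); print('edge corners',T(207,119,.01),T(360,119,.01)); print('pin',T(283,130,.03),T(213,174,.03),T(354,175,.03))
print('plate',T(217,157,p[2]+.010),T(350,157,p[2]+.010),T(286,281,p[2]+.012))
E
```

```text
holes [ 43.8  67.6 -34.9] [43.6 67.7 37.5]
edge corners [ 43.7  76.8 -43.5] [43.5 76.9 46.3]
pin [23.7 71.5  1.1] [ 23.9  47.9 -37.6] [23.7 47.5 40.5]
plate [-10.4  61.9 -27.4] [-10.5  62.   30. ] [-12.    2.2   2.7]
```

```bash
python3 -m jog '{"linear":[[0.028,0,0]],"spin":[0]}' >/dev/null; python3 st.py; python3 -m jog '{"linear":[[0.012,0,0]],"spin":[0]}'>/dev/null; python3 st.py
python3 - <<'E'
from h import *
c,im=snap('wrist','w9')
E
```

```text
t 8.67 p [0.4343 0.0932 0.0277] tilt [ 0.0083 -0.0026] ang 88.75 F [ 0.7  0.1 -2.8] w 0.0577
t 8.95 p [0.4353 0.0932 0.0171] tilt [ 0.0102 -0.0026] ang 88.76 F [ 0.4 -0.  -4.2] w 0.0578
```

View pics/w9.png

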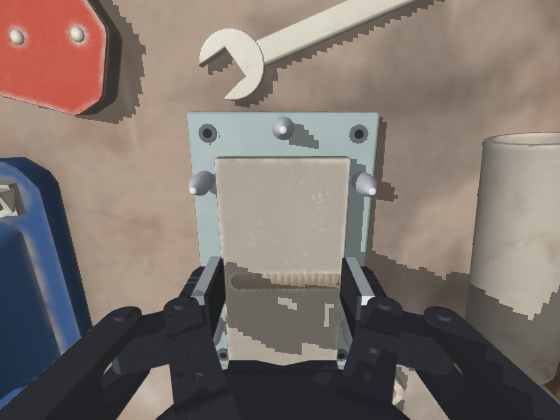

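```bash
python3 -m jog '{"linear":[[0.006,0.003,0]],"spin":[0]}' >/dev/null; python3 st.py; python3 -m jog '{"linear":[[0.003,0,0]],"spin":[0]}'>/dev/null; python3 st.py
python3 - <<'E'
from h import *
c,im=snap('wrist','w10')
E
```

```text
t 9.28 p [0.4322 0.0933 0.011 ] tilt [ 0.0101 -0.0026] ang 88.76 F [ 0.4 -0.4 -3. ] w 0.0574
t 9.57 p [0.4328 0.0933 0.0083] tilt [ 0.0113 -0.0024] ang 88.75 F [ 1.1 -0.1 -0.9] w 0.0573
```

View pics/w10.png

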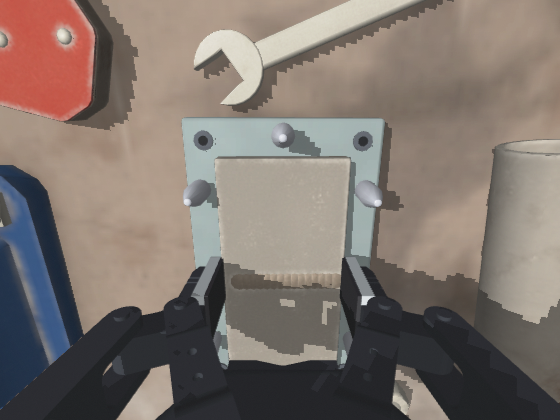

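```bash
python3 -m jog '{"linear":[[0.0015,0,0]],"spin":[0]}' >/dev/null; python3 st.py;  python3 -m jog '{"linear":[[0.001,0,0]],"spin":[0]}' >/dev/null; python3 st.py
```

```text
t 9.9 p [0.433  0.0933 0.0082] tilt [ 0.0099 -0.0024] ang 88.76 F [-5.8 -0.8  9.8] w 0.0574
t 10.18 p [0.433  0.0933 0.0082] tilt [ 0.0086 -0.0025] ang 88.78 F [-3.7 -1.3  7.6] w 0.0574
```

```bash
python3 -m jog '{"linear":[[0,0,0],[0,0,0],[-0.01,0,0]],"spin":[0,0,0]}' -0.65; python3 st.py;  python3 -m jog '{"linear":[[-0.035,0,0],[0,0,0],[-0.03,0,0],[0,0,0],[-0.02,0,0],[0,0,0]],"spin":[0,0,0,0,0,0]}'; python3 st.py
python3 - <<'E'
from h import *
c,im=snap('wrist','w11')
E
```

```text
t: 10.43
tcp_pos: [0.4321, 0.0933, 0.0177]
orientation: [0.506, -0.497, 0.504, 0.492]
force: [-0.4, 0.2, -0.9]
grip_width: 0.0704
t 10.63 p [0.4343 0.0934 0.0198] tilt [ 0.0117 -0.0026] ang 88.79 F [-0.2  0.5  0.5] w 0.0706
t: 11.13
tcp_pos: [0.4325, 0.0935, 0.1072]
orientation: [0.507, -0.498, 0.504, 0.492]
force: [0.5, 0.3, 1.6]
grip_width: 0.0704
t 11.33 p [0.4284 0.0933 0.1015] tilt [-0.0015 -0.0033] ang 88.79 F [ 0.2 -0.2  0. ] w 0.0705
```

View pics/w11.png

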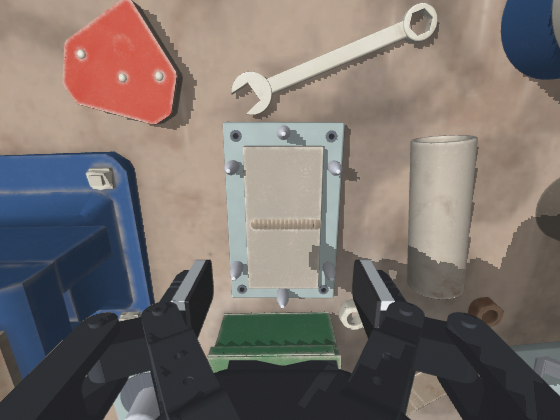

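```bash
python3 - <<'E'
from h import *
plan(0.621,0.215,0.13,38)
E
```

```text
t 11.3833 p [0.4282 0.0933 0.1012] ang 88.78 D [0.1928 0.1217 0.0288] da -50.78 n 8
{"linear":[[-0.0037,-0.0238,0.0157],[-0.0037,-0.0219,0.0182],[-0.0037,-0.0197,0.0205],[-0.0037,-0.0173,0.0226],[-0.0037,-0.0147,0.0244],[-0.0037,-0.0119,0.0259],[-0.0037,-0.009,0.027],[-0.0037,-0.006,0.0279]],"spin":[6.35,6.35,6.35,6.35,6.35,6.35,6.35,6.35]}
```

```bash
python3 -m jog '{"linear":[[-0.0035,-0.024,0.0155],[-0.0035,-0.022,0.018],[-0.0035,-0.0195,0.0205],[-0.0035,-0.0175,0.0225],[-0.0035,-0.0145,0.0245],[-0.0035,-0.012,0.026],[-0.0035,-0.009,0.027],[-0.0035,-0.006,0.028]],"spin":[6.3,6.3,6.3,6.3,6.3,6.3,6.3,6.3]}' -0.2; python3 st.py; python3 - <<'E'
from h import *
c,im=snap('wrist','w12')
E
```

```text
t: 12.05
tcp_pos: [0.6202, 0.2143, 0.1127]
orientation: [0.664, -0.218, 0.682, 0.218]
force: [0.4, -0.8, -0.1]
grip_width: 0.0513
t 12.25 p [0.6192 0.2135 0.1127] tilt [-0.0246 -0.0081] ang 36.28 F [-1.3 -0.5 -0.4] w 0.0511
```

View pics/w12.png

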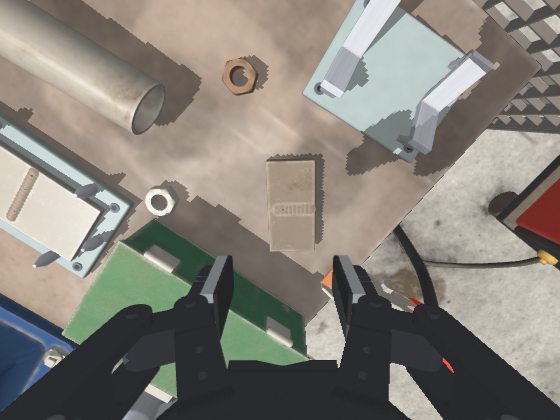

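```bash
python3 - <<'E'
from h import *
plate('w12',[(293,180),(293,235),(293,209),(280,225)],0.012,16)
E
```

```text
centre [626.6 214.3] size [42.3 95.3] long-axis 131.59 short 41.59
```

View pics/w12_m.png

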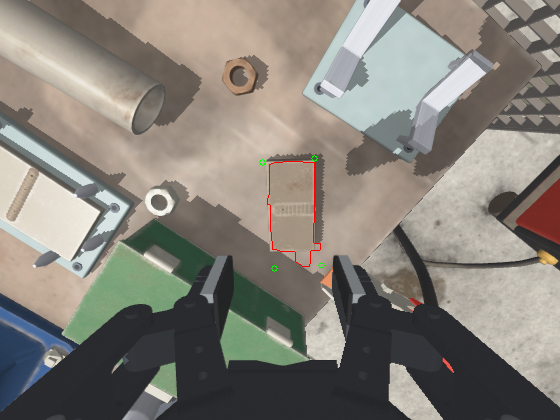

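Leak at the bottom; I'll pick the corners from a zoom.

```bash
python3 - <<'E'
from h import *
c,im=load('w12')
cv2.imwrite('pics/w12z.png',cv2.resize(im[150:260,250:340],None,fx=5,fy=5,interpolation=cv2.INTER_CUBIC))
E
```

```text
(no output)
```

View pics/w12z.png

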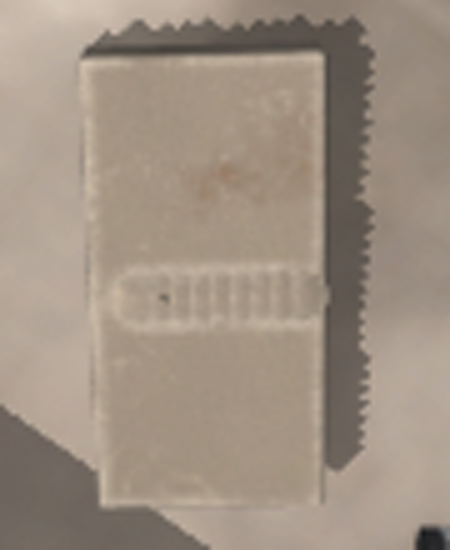

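```bash
python3 - <<'E'
from h import *
c,im=load('w12')
W=np.array([onz(c,250+u/5-.4,150+v/5-.4,.012)[:2] for u,v in [(83,55),(324,52),(323,501),(103,503)]])
r=cv2.minAreaRect((W*1000).astype(np.float32));print(W.mean(0),r); l=W[0]+W[1]-W[2]-W[3];print(np.degrees(np.arctan2(l[1],l[0]))-90)
plan(W.mean(0)[0],W.mean(0)[1],0.04,np.degrees(np.arctan2(l[1],l[0]))-90)
E
```

```text
[0.62017216 0.21989433] ((620.1387939453125, 219.9391632080078), (38.6954345703125, 79.08052062988281), 38.000648498535156)
38.00255208241083
t 12.3 p [0.6187 0.2132 0.1129] ang 36.26 D [ 0.0015  0.0067 -0.0729] da 1.75 n 2
{"linear":[[0.0364,0.002,0.0035],[0.0364,0.0019,0.0035]],"spin":[-0.87,-0.87]}
```

```bash
python3 -m jog '{"linear":[[0.03,0.002,0.003],[0.03,0.002,0.003],[0,0,0]],"spin":[-0.9,-0.9,0]}' ; python3 - <<'E'
from h import *
settle(4); plan(0.620,0.2195,-0.003,38)
E
```

```text
t: 12.55
tcp_pos: [0.6185, 0.2181, 0.0536]
orientation: [0.66, -0.232, 0.676, 0.231]
force: [-1.8, 0.1, -1.6]
grip_width: 0.0513
t 12.75 p [0.6239 0.2191 0.0616] tilt [-0.0091 -0.005 ] ang 38.14 F [-0.2 -0.2  0.4] w 0.051
t 12.75 p [0.6239 0.2191 0.0616] ang 38.14 D [-0.0039  0.0004 -0.0646] da -0.14 n 2
{"linear":[[0.0323,0.0013,-0.0011],[0.0323,0.0013,-0.0011]],"spin":[0.07,0.07]}
```

```bash
python3 -m jog '{"linear":[[0.038,0.003,-0.003]],"spin":[0]}' >/dev/null; python3 - <<'E'
from h import *
settle(4); plan(0.620,0.2195,0.001,38); snap('wrist','w13')
E
```

```text
t 13.03 p [0.6192 0.2193 0.0243] tilt [-0.0096 -0.0051] ang 38.13 F [-0.4  0.1 -0.6] w 0.0516
t 13.0333 p [0.6192 0.2193 0.0243] ang 38.13 D [ 0.0008  0.0002 -0.0233] da -0.13 n 1
{"linear":[[0.0233,-0.0004,0.0011]],"spin":[0.13]}
```

View pics/w13.png

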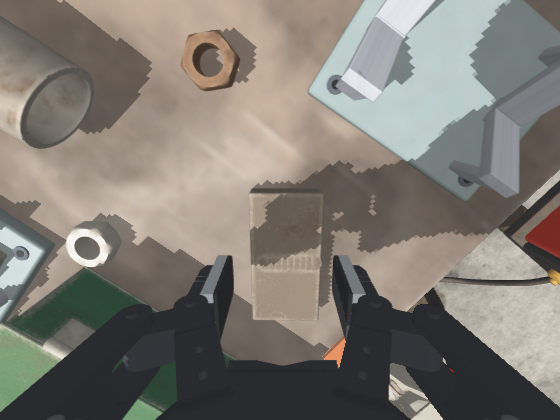

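```bash
python3 -m jog '{"linear":[[0.021,0,0.001]],"spin":[0]}' >/dev/null; python3 - <<'E'
from h import *
settle(4); plan(0.620,0.2195,0.001,38); snap('wrist','w14')
E
```

```text
t 13.37 p [0.6214 0.2201 0.0057] tilt [-0.0064 -0.0044] ang 38.13 F [-0.   0.1 -0.6] w 0.0511
t 13.3667 p [0.6214 0.2201 0.0057] ang 38.13 D [-0.0014 -0.0006 -0.0047] da -0.13 n 1
{"linear":[[0.0047,0.0004,-0.0014]],"spin":[0.13]}
```

View pics/w14.png

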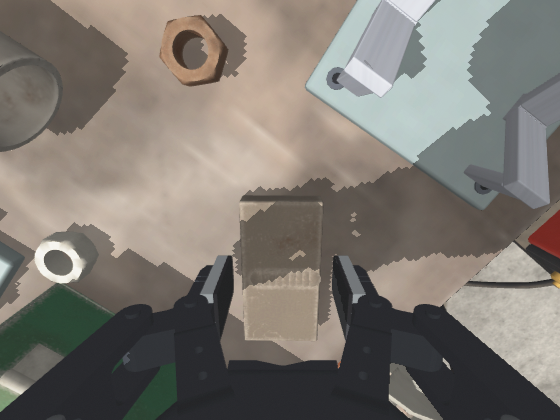

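```bash
python3 -m jog '{"linear":[[0.004,0.001,0]],"spin":[0]}' >/dev/null; python3 st.py; python3 -m jog '{"linear":[[0,0,0],[0,0,0],[0,0,0],[0,0,0]],"spin":[0,0,0,0]}' 0.5 60; python3 st.py; python3 -m jog '{"linear":[[-0.03,0,0]],"spin":[0]}'; python3 - <<'E'
from h import *
settle(4); snap('wrist','w15')
E
```

```text
t 13.7 p [0.6213 0.2211 0.0024] tilt [-0.0051 -0.0041] ang 38.14 F [ 0.2 -0.1 -0.4] w 0.0511
t: 14.03
tcp_pos: [0.6214, 0.2211, 0.0031]
orientation: [0.666, -0.232, 0.67, 0.23]
force: [0.5, 0.9, 1.0]
grip_width: 0.0382
t 14.23 p [0.6214 0.2211 0.0031] tilt [-0.0049 -0.0044] ang 38.14 F [ 0.  -1.   0.6] w 0.0379
t: 14.32
tcp_pos: [0.6156, 0.2197, 0.0254]
orientation: [0.661, -0.231, 0.675, 0.231]
force: [-0.9, -0.9, -5.8]
grip_width: 0.038
t 14.52 p [0.6218 0.2213 0.0332] tilt [-0.0038 -0.0041] ang 38.15 F [-0.8  0.6 -4.4] w 0.0381
```

View pics/w15.png

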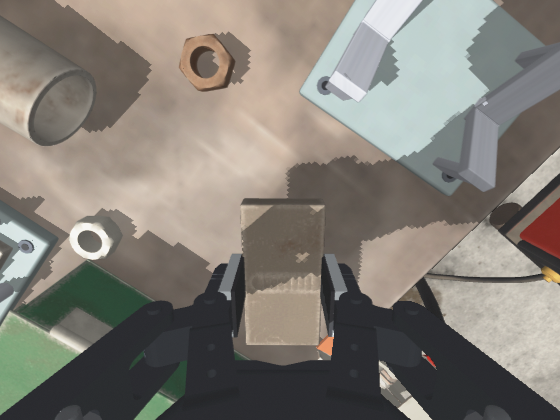

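```bash
python3 -m jog '{"linear":[[-0.04,0,0],[-0.04,0,0],[-0.03,0,0]],"spin":[0,0,0]}'; python3 - <<'E'
from h import *
settle(3); plan(0.622,-0.03,0.15,-30)
for n,o,s,P in (('top',(280,130),4,[(502,92),(587,98),(582,243),(495,236)]),('side',(190,200),3,[(397,426),(533,424),(543,507),(404,508)])):
    c=cam(n);W=np.array([onz(c,o[0]+(u+.5)/s-.5,o[1]+(v+.5)/s-.5,.01)[:2] for u,v in P])*1000
    r=cv2.minAreaRect(W.astype(np.float32));print(n,W.mean(0),r)
E
```

```text
t: 14.82
tcp_pos: [0.6109, 0.2189, 0.1257]
orientation: [0.654, -0.231, 0.683, 0.231]
force: [0.5, -0.1, -3.2]
grip_width: 0.0378
t 14.97 p [0.6138 0.2195 0.1283] tilt [-0.0303 -0.0103] ang 38.14 F [-0.2 -0.1 -3.7] w 0.038
t 14.9667 p [0.6138 0.2195 0.1283] ang 38.14 D [ 0.0082 -0.2495  0.0217] da -68.14 n 10
{"linear":[[-0.0019,-0.0201,-0.0148],[-0.0019,-0.0217,-0.0123],[-0.0019,-0.023,-0.0097],[-0.0019,-0.024,-0.0069],[-0.0019,-0.0247,-0.004],[-0.0019,-0.025,-0.001],[-0.0019,-0.0249,0.002],[-0.0019,-0.0245,0.0049]],"spin":[6.81,6.81,6.81,6.81,6.81,6.81,6.81,6.81]}
{"linear":[[-0.0019,-0.0237,0.0078],[-0.0019,-0.0227,0.0105]],"spin":[6.81,6.81]}
top [ 624.37900562 -291.12738697] ((624.4933471679688, -291.0184326171875), (52.529781341552734, 91.77440643310547), 85.20130920410156)
side [ 627.87899465 -292.99805491] ((627.7130126953125, -293.1571960449219), (52.783905029296875, 92.0420913696289), 85.38382720947266)
```

```bash
python3 -m jog '{"linear":[[-0.002,-0.02,-0.015],[-0.002,-0.0215,-0.0125],[-0.002,-0.023,-0.0095],[-0.002,-0.024,-0.007],[-0.002,-0.0245,-0.004],[-0.002,-0.025,-0.001],[-0.002,-0.025,0.002],[-0.002,-0.0245,0.005]],"spin":[6.8,6.8,6.8,6.8,6.8,6.8,6.8,6.8]}'; python3 - <<'E'
from h import *
settle(1); plan(0.622,-0.25,0.15,-94.7)
E
```

```text
t: 15.63
tcp_pos: [0.6007, 0.0169, 0.1137]
orientation: [0.672, 0.105, 0.723, -0.12]
force: [-0.1, -0.7, -2.9]
grip_width: 0.0378
t 15.68 p [0.6003 0.0122 0.1132] tilt [-0.0757 -0.014 ] ang -18.77 F [-0.2 -4.8 -5. ] w 0.0381
t 15.6833 p [0.6003 0.0122 0.1132] ang -18.77 D [ 0.0217 -0.2622  0.0368] da -75.93 n 11
{"linear":[[-0.0032,-0.0221,0.0093],[-0.0032,-0.0208,0.0119],[-0.0032,-0.0192,0.0143],[-0.0032,-0.0174,0.0165],[-0.0032,-0.0152,0.0185],[-0.0032,-0.0129,0.0202],[-0.0032,-0.0104,0.0216],[-0.0032,-0.0077,0.0227]],"spin":[6.9,6.9,6.9,6.9,6.9,6.9,6.9,6.9]}
{"linear":[[-0.0032,-0.005,0.0234],[-0.0032,-0.0021,0.0239],[-0.0032,0.0008,0.0239]],"spin":[6.9,6.9,6.9]}
```

```bash
python3 -m jog '{"linear":[[0,0,0],[0,0,0],[0,0,0],[0,0,0]],"spin":[7,7,7,7]}'; python3 st.py;  python3 -m jog '{"linear":[[-0.03,0,0],[0,0,0]],"spin":[0,0]}'; python3 st.py; 
```

```text
t: 16.02
tcp_pos: [0.5921, 0.0091, 0.0974]
orientation: [0.618, 0.264, 0.678, -0.298]
force: [0.4, 1.2, -4.1]
grip_width: 0.0379
t 16.22 p [0.5929 0.0095 0.099 ] tilt [-0.0941 -0.0115] ang -46.48 F [ 0.1  0.3 -3.9] w 0.0379
t: 16.38
tcp_pos: [0.5946, 0.0102, 0.1266]
orientation: [0.62, 0.259, 0.681, -0.293]
force: [3.1, 0.4, -0.5]
grip_width: 0.0381
t 16.58 p [0.5897 0.0106 0.1198] tilt [-0.1099 -0.01  ] ang -46.28 F [ 0.1  0.2 -3.7] w 0.038
```

```bash
python3 - <<'E'
from h import *
def q(): 
    s,p,M=tool();print(s['q'].round(4),s['joint_vel'].round(3),p.round(4),M[:2,0].round(4),s['joint_torque'].round(1))
q()
E
python3 -m jog '{"linear":[[0,0,0]],"spin":[7]}'>/dev/null; python3 - <<'E'
from h import *
def q(): 
    s,p,M=tool();print(s['q'].round(4),s['joint_vel'].round(3),p.round(4),M[:2,0].round(4),s['joint_torque'].round(1)); viewer.read_camera('side')
for i in range(4):q()
E
python3 -m jog '{"linear":[[0,0,0]],"spin":[0]}'>/dev/null; python3 - <<'E'
from h import *
def q(): 
    s,p,M=tool();print(s['q'].round(4),s['joint_vel'].round(3),p.round(4),M[:2,0].round(4),s['joint_torque'].round(1)); viewer.read_camera('side')
for i in range(4):q()
E
```

```text
[-0.0983  0.1354  1.7197 -0.021   1.3952  0.7113] [-0.001  0.002  0.001 -0.001  0.002  0.005] [0.5897 0.0106 0.1198] [-0.1099 -0.01  ] [  0.  -43.  -36.8  -0.1   0.4  -0. ]
[-0.0982  0.1362  1.7209 -0.021   1.3943  0.8346] [ 0.002  0.014  0.024  0.002 -0.01   1.568] [0.5892 0.0107 0.1186] [-0.111  -0.0098] [  0.  -42.1 -35.8  -0.1   0.5  -2. ]
[-0.0982  0.1366  1.7216 -0.021   1.3945  0.8418] [-0.001  0.002  0.    -0.002  0.005 -0.258] [0.5888 0.0107 0.1181] [-0.1122 -0.0097] [ -0.  -43.4 -37.3  -0.1   0.4   0.2]
[-0.0982  0.1365  1.7214 -0.021   1.3946  0.8329] [ 0.001 -0.001 -0.009  0.001  0.001 -0.096] [0.5888 0.0107 0.1182] [-0.1122 -0.0097] [ -0.  -42.7 -36.5  -0.1   0.4   0.6]
[-0.0983  0.1364  1.721  -0.021   1.3947  0.8305] [-0.001 -0.002 -0.008 -0.001  0.001 -0.015] [0.589  0.0107 0.1185] [-0.1117 -0.0097] [  0.  -42.3 -36.1  -0.1   0.5   0.2]
[-0.0983  0.1364  1.7209 -0.021   1.3945  0.8282] [-0.     0.008  0.009  0.    -0.003 -0.028] [0.5891 0.0106 0.1185] [-0.1114 -0.0098] [  0.  -42.  -35.7  -0.1   0.5   0. ]
[-0.0983  0.1365  1.7211 -0.021   1.3946  0.8284] [-0.001 -0.001  0.002 -0.     0.005  0.014] [0.589  0.0107 0.1184] [-0.1118 -0.0098] [ -0.  -42.8 -36.6  -0.1   0.4  -0. ]
[-0.0983  0.1364  1.7211 -0.021   1.3947  0.829 ] [-0.    -0.003 -0.002 -0.     0.004  0.011] [0.589  0.0107 0.1185] [-0.1117 -0.0098] [ -0.  -42.4 -36.2  -0.1   0.5  -0. ]
[-0.0983  0.1363  1.7209 -0.021   1.3947  0.8294] [ 0.001 -0.002 -0.003 -0.     0.001  0.006] [0.5891 0.0107 0.1186] [-0.1115 -0.0098] [  0.  -42.2 -36.   -0.1   0.5  -0. ]
```

```bash
cat > s2.py <<'E'
from h import *
settle(3)
E
for i in 1 2 3 4 ; do :; done
python3 -m jog '{"linear":[[-0.04,0,0]],"spin":[0]}'>/dev/null; python3 s2.py; python3 -m jog '{"linear":[[-0.04,0,0]],"spin":[0]}'>/dev/null; python3 s2.py; python3 -m jog '{"linear":[[-0.04,0,0]],"spin":[0]}'>/dev/null; python3 s2.py; python3 -m jog '{"linear":[[-0.04,0,0]],"spin":[0]}'>/dev/null; python3 s2.py; python3 -m jog '{"linear":[[0.035,0,0],[0.035,0,0],[0.035,0,0],[0,0,0]],"spin":[0,0,0,0]}'>/dev/null; python3 s2.py
```

```text
t 17.38 p [0.5965 0.0107 0.1625] tilt [-0.1031 -0.0107] ang -53.01 F [-0.2  0.4 -4.3] w 0.0381
t 17.62 p [0.6023 0.011  0.2027] tilt [-0.0962 -0.0114] ang -52.97 F [ 1.2 -0.1 -3.8] w 0.0382
t 17.85 p [0.6076 0.0112 0.2429] tilt [-0.0905 -0.0119] ang -52.95 F [ 0.3  0.1 -2.9] w 0.0381
t 18.08 p [0.6126 0.0116 0.2837] tilt [-0.0852 -0.0124] ang -52.94 F [-0.1 -0.4 -3.7] w 0.0381
t 18.57 p [0.6101 0.0095 0.1826] tilt [-0.0646 -0.0145] ang -52.89 F [ 0.2  0.4 -3. ] w 0.0379
```

```bash
python3 -m jog '{"linear":[[-0.04,0,0]],"spin":[0]}'>/dev/null; python3 s2.py; python3 -m jog '{"linear":[[-0.04,0,0]],"spin":[0]}'>/dev/null; python3 s2.py; python3 -m jog '{"linear":[[0.03,0,0],[0,0,0],[0.03,0,0],[0,0,0],[0.03,0,0],[0,0,0]],"spin":[0,0,0,0,0,0]}'>/dev/null; python3 s2.py
```

```text
t 18.8 p [0.6168 0.0098 0.2302] tilt [-0.0508 -0.0158] ang -52.87 F [-0.1 -0.5 -3.2] w 0.038
t 19.03 p [0.6207 0.0102 0.2693] tilt [-0.0402 -0.0169] ang -52.85 F [-0.  -0.3 -4. ] w 0.0376
t 19.68 p [0.6238 0.0081 0.189 ] tilt [-0.0199 -0.0188] ang -52.84 F [-0.2  0.2 -2.2] w 0.0381
```

```bash
python3 - <<'E'
from h import *
plan(0.615,-0.262,0.16,-94.7,n=7)
E
```

```text
t 19.6833 p [0.6238 0.0081 0.189 ] ang -52.84 D [-0.0088 -0.2701 -0.029 ] da -41.86 n 7
{"linear":[[0.0049,-0.0242,0.03],[0.0049,-0.0209,0.0323],[0.0049,-0.0174,0.0343],[0.0049,-0.0138,0.036],[0.0049,-0.01,0.0372],[0.0049,-0.006,0.038],[0.0049,-0.002,0.0385]],"spin":[5.98,5.98,5.98,5.98,5.98,5.98,5.98]}
```

```bash
python3 -m jog '{"linear":[[0.004,-0.024,0.03]],"spin":[6]}'>/dev/null; python3 s2.py; python3 -m jog '{"linear":[[0.004,-0.021,0.0325]],"spin":[6]}'>/dev/null; python3 s2.py; python3 -m jog '{"linear":[[0.004,-0.0175,0.0345]],"spin":[6]}'>/dev/null; python3 s2.py;python3 -m jog '{"linear":[[0.004,-0.014,0.036]],"spin":[6]}'>/dev/null; python3 s2.py;python3 -m jog '{"linear":[[0.004,-0.01,0.037]],"spin":[6]}'>/dev/null; python3 s2.py;python3 -m jog '{"linear":[[0.004,-0.006,0.038]],"spin":[6]}'>/dev/null; python3 s2.py;python3 -m jog '{"linear":[[0.004,-0.002,0.0385]],"spin":[6]}'>/dev/null; python3 - <<'E'
from h import *
settle(3);snap('wrist','w16')
E
```

```text
t 19.92 p [ 0.6246 -0.0324  0.1896] tilt [-0.0146 -0.0201] ang -58.97 F [ 0.9  0.2 -3.1] w 0.0375
t 20.15 p [ 0.6247 -0.0728  0.1893] tilt [-0.0106 -0.0209] ang -65.08 F [ 0.9  0.6 -4. ] w 0.0378
t 20.38 p [ 0.6243 -0.1125  0.1881] tilt [-0.0082 -0.0212] ang -71.13 F [-0.4  0.6 -3.7] w 0.0378
t 20.62 p [ 0.6232 -0.1515  0.1861] tilt [-0.0067 -0.0211] ang -77.13 F [-0.1 -0.3 -4. ] w 0.0377
t 20.85 p [ 0.6221 -0.1898  0.1836] tilt [-0.0059 -0.0206] ang -83.1 F [-0.8  0.6 -3.4] w 0.0379
t 21.08 p [ 0.6211 -0.228   0.1809] tilt [-0.0053 -0.02  ] ang -89.04 F [ 0.3 -0.2 -3.4] w 0.0381
t 21.32 p [ 0.6201 -0.2661  0.1778] tilt [-0.0051 -0.0191] ang -94.98 F [ 0.3  0.7 -3.3] w 0.0379
```

View pics/w16.png

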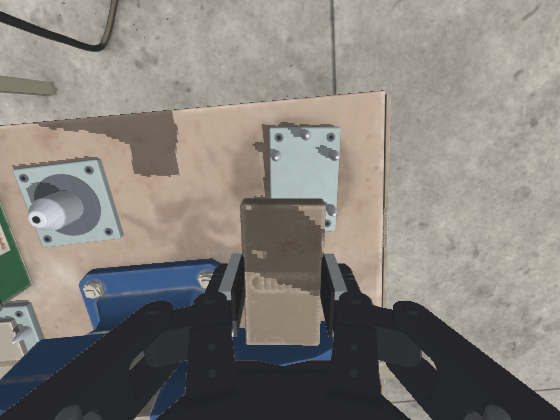

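```bash
python3 -m jog '{"linear":[[0.03,0.005,0.026]],"spin":[0]}'>/dev/null; python3 s2.py; python3 -m jog '{"linear":[[0.035,0,0]],"spin":[0]}'>/dev/null;python3 s2.py; python3 -m jog '{"linear":[[0.035,0,0]],"spin":[0]}'>/dev/null; python3 - <<'E'
from h import *
settle(3);c,im=snap('wrist','w17')
cv2.imwrite('pics/w17z.png',cv2.resize(im[60:220,200:360],None,fx=3.75,fy=3.75,interpolation=cv2.INTER_CUBIC))
plan(.626,-.292,.05,-94.7)
E
```

```text
t 21.6 p [ 0.6215 -0.2899  0.145 ] tilt [-0.0101 -0.0146] ang -94.82 F [ 0.5  0.4 -3.5] w 0.0381
t 21.83 p [ 0.6194 -0.2873  0.107 ] tilt [-0.0159 -0.0103] ang -94.69 F [ 0.  -0.2 -3.7] w 0.038
t 22.07 p [ 0.6176 -0.2857  0.0706] tilt [-0.0201 -0.0074] ang -94.61 F [ 0.3 -0.4 -3.3] w 0.038
t 22.1167 p [ 0.619  -0.2868  0.0728] ang -94.63 D [ 0.007  -0.0052 -0.0228] da -0.07 n 1
{"linear":[[0.0227,0.0078,0.0043]],"spin":[0.07]}
```

View pics/w17z.png

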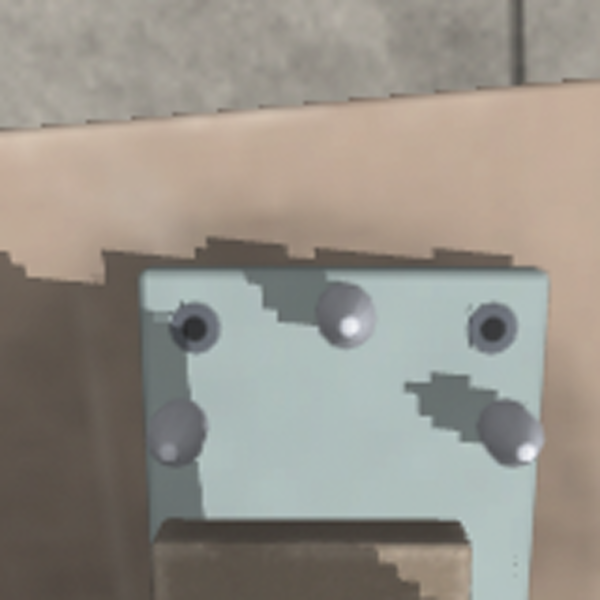

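```bash
python3 - <<'E'
from h import *
c,im=load('w17'); s,p,M=tool()
def T(u,v,z): return (M.T@(onz(c,200+u/3.75-.4,60+v/3.75-.4,z)-p)*1000).round(1)
print('holes',T(195,328,.01),T(493,328,.01)); print('edge corners',T(140,271,.01),T(548,271,.01))
print('plate',T(157,545,p[2]+.009),T(468,544,p[2]+.009))
E
```

```text
holes [ 61.8  53.4 -22.2] [62.3 53.5 30.1]
edge corners [ 61.5  63.1 -31.4] [62.3 63.2 39.1]
plate [ -9.8  35.7 -20.3] [-9.4 35.7 17.1]
```

```bash
python3 - <<'E'
from h import *
c,im=load('w17'); s,p,M=tool()
print((M.T@(c['p']-p)*1000).round(1), p)
def T(u,v,z): return (onz(c,200+u/3.75-.4,60+v/3.75-.4,z)*1000)
H=(T(195,328,.01)+T(493,328,.01))/2; C=(T(140,271,.01)+T(548,271,.01))/2
e=T(493,328,.01)-T(195,328,.01); print('jaw dir',np.degrees(np.arctan2(e[1],e[0])))
ax=np.array([np.cos(np.radians(-4.7)),np.sin(np.radians(-4.7))])
print('jig',H[:2]-45.9*ax,C[:2]-56*ax)
zt=.0706+.009
P=(T(157,545,zt)+T(468,544,zt))/2; print('plate', P[:2]-40*ax, 'width',np.linalg.norm(T(157,545,zt)-T(468,544,zt)))
c2,_=load('w8'); print(c2['p'])
E
```

```text
[-139.9   75.8   -1.7] [ 0.61898646 -0.28682246  0.07281596]
jaw dir -94.6233716122276
jig [ 625.17200798 -291.93516554] [ 624.79994281 -291.81291611]
plate [ 614.27562104 -284.75784749] width 38.04185547234829
[0.35281153 0.09622541 0.19527531]
```

```bash
python3 -m jog '{"linear":[[0.022,0.008,0.0045]],"spin":[0]}'>/dev/null; python3 - <<'E'
from h import *
settle(5);plan(.626,-.292,.03,-94.7)
E
```

```text
t 22.45 p [ 0.6272 -0.2925  0.0531] tilt [-0.0141 -0.0111] ang -94.62 F [ 0.2  0.5 -3.4] w 0.0378
t 22.45 p [ 0.6272 -0.2925  0.0531] ang -94.62 D [-0.0012  0.0005 -0.0231] da -0.08 n 1
{"linear":[[0.0231,-0.0009,-0.0007]],"spin":[0.08]}
```

```bash
python3 -m jog '{"linear":[[0.022,0,0]],"spin":[0]}'>/dev/null; python3 - <<'E'
from h import *
settle(5);plan(.626,-.292,.017,-94.7);c,im=snap('wrist','w18')
E
```

```text
t 22.78 p [ 0.6272 -0.2929  0.0323] tilt [-0.0133 -0.0115] ang -94.62 F [-0.6 -0.3 -3.6] w 0.0383
t 22.7833 p [ 0.6272 -0.2929  0.0323] ang -94.62 D [-0.0012  0.0009 -0.0153] da -0.08 n 1
{"linear":[[0.0153,-0.0011,-0.001]],"spin":[0.08]}
```

View pics/w18.png

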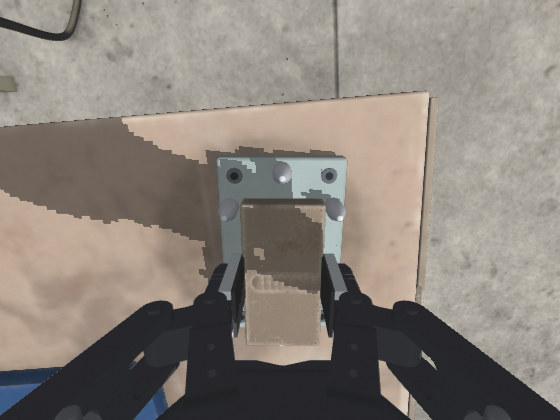

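```bash
python3 -m jog '{"linear":[[0.0135,-0.001,-0.0005]],"spin":[0]}'>/dev/null; python3 - <<'E'
from h import *
settle(5);plan(.626,-.292,.013,-94.7);c,im=snap('wrist','w19')
E
```

```text
t 23.17 p [ 0.6261 -0.2925  0.0186] tilt [-0.0134 -0.0115] ang -94.62 F [ 0.3 -0.2 -2.9] w 0.0379
t 23.1667 p [ 0.6261 -0.2925  0.0186] ang -94.62 D [-0.0001  0.0005 -0.0056] da -0.08 n 1
{"linear":[[0.0056,-0.0,-0.0005]],"spin":[0.08]}
```

View pics/w19.png

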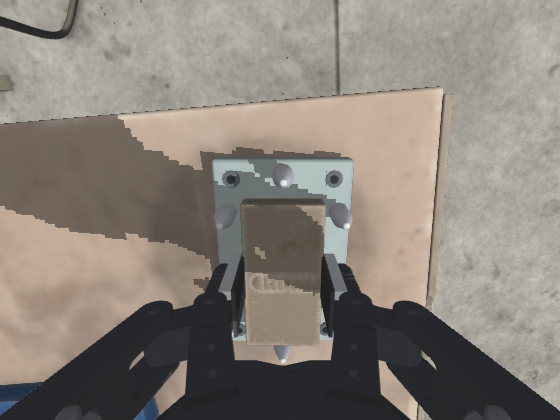

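```bash
python3 -m jog '{"linear":[[0.0045,0,0]],"spin":[0]}'>/dev/null; python3 st.py;python3 -m jog '{"linear":[[0.0015,0,0]],"spin":[0]}'>/dev/null; python3 st.py
```

```text
t 23.5 p [ 0.6261 -0.2927  0.0142] tilt [-0.0132 -0.0117] ang -94.62 F [ 0.8 -0.  -4.2] w 0.0376
t 23.78 p [ 0.6265 -0.2929  0.0135] tilt [-0.0124 -0.0121] ang -94.62 F [-1.4  0.6  0.3] w 0.0378
```

```bash
python3 -m jog '{"linear":[[0.0015,0,0]],"spin":[0]}'>/dev/null; python3 st.py;python3 -m jog '{"linear":[[0.001,0,0]],"spin":[0]}'>/dev/null; python3 st.py
```

```text
t 24.07 p [ 0.6267 -0.293   0.0134] tilt [-0.0123 -0.0121] ang -94.61 F [-3.9  2.8  5.8] w 0.0379
t 24.35 p [ 0.627  -0.2932  0.0134] tilt [-0.0119 -0.0123] ang -94.61 F [-3.9  2.4  5.5] w 0.0377
```

```bash
python3 -m jog '{"linear":[[0,0,0],[0,0,0]],"spin":[0,0]}' -0.2; python3 st.py;  python3 -m jog '{"linear":[[-0.035,0,0]],"spin":[0]}'>/dev/null; python3 s2.py;  python3 -m jog '{"linear":[[-0.04,0,0]],"spin":[0]}'>/dev/null; python3 s2.py
python3 - <<'E'
from h import *
c,im=snap('wrist','w20')
E
```

```text
t: 24.52
tcp_pos: [0.6279, -0.2937, 0.0136]
orientation: [-0.481, -0.514, -0.478, 0.525]
force: [-0.4, 0.2, 0.1]
grip_width: 0.0511
t 24.72 p [ 0.6275 -0.2934  0.0133] tilt [-0.0105 -0.0132] ang -94.61 F [ 0.2  0.1 -0.1] w 0.0515
t 24.95 p [ 0.6302 -0.2944  0.0519] tilt [-0.0046 -0.0168] ang -94.62 F [ 0.9  0.  -0.1] w 0.0511
t 25.18 p [ 0.6326 -0.295   0.0938] tilt [ 0.0017 -0.0206] ang -94.62 F [ 0.3 -0.4  0.1] w 0.0511
```

View pics/w20.png

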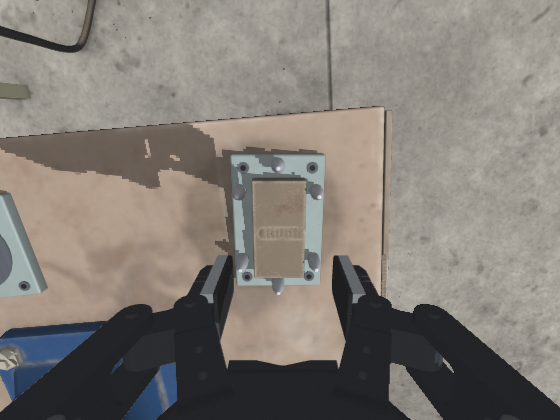

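```bash
python3 -m jog '{"linear":[[-0.035,0,0]],"spin":[0]}'>/dev/null; python3 s2.py;  python3 -m jog '{"linear":[[-0.005,-0.003,-0.04],[-0.002,-0.003,-0.04],[0,-0.003,-0.04],[0,-0.003,-0.04]],"spin":[0,0,0,0]}'>/dev/null; python3 s2.py
```

```text
t 25.47 p [ 0.6327 -0.2944  0.1286] tilt [ 0.002  -0.0207] ang -94.62 F [0.8 0.9 0.9] w 0.0513
t 25.95 p [ 0.631  -0.1352  0.1251] tilt [-0.0052 -0.0207] ang -95.04 F [-0.3 -0.8 -0.2] w 0.0509
```

```bash
python3 -m jog '{"linear":[[-0.004,-0.003,-0.04],[-0.003,-0.003,-0.04],[-0.003,-0.003,-0.04],[-0.002,-0.003,-0.04]],"spin":[0,0,0,0]}'>/dev/null; python3 s2.py;python3 -m jog '{"linear":[[-0.004,-0.003,-0.04],[-0.003,-0.003,-0.04],[-0.002,-0.003,-0.04],[-0.002,-0.003,-0.04]],"spin":[0,0,0,0]}'>/dev/null; python3 s2.py;
```

```text
t 26.43 p [0.6323 0.0188 0.1276] tilt [-0.0119 -0.0245] ang -95.55 F [-0.5 -1.   0.7] w 0.0511
t 26.92 p [0.6385 0.1699 0.1304] tilt [-0.0158 -0.0309] ang -96.34 F [-0.7 -0.2 -0.6] w 0.0514
```

```bash
python3 -m jog '{"linear":[[0,-0.04,-0.004],[0,-0.04,-0.004],[0,-0.04,-0.004],[0,-0.04,-0.004]],"spin":[-1.5,-1.5,-1.5,-1.5]}' -0.35 >/dev/null; python3 - <<'E'
from h import *
settle(3);c,im=snap('wrist','w21')
E
```

```text
t 27.4 p [0.4815 0.1875 0.1257] tilt [-0.0204 -0.0367] ang -90.84 F [ 0.1 -1.  -0.7] w 0.0575
```

View pics/w21.png

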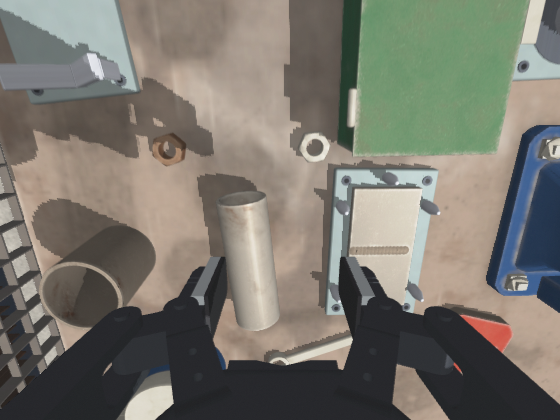

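```bash
python3 - <<'E'
from h import *
c,im=load('w21')
cv2.imwrite('pics/w21z.png',cv2.resize(im[180:340,205:295],None,fx=3.75,fy=3.75,interpolation=cv2.INTER_CUBIC))
g=cv2.cvtColor(im,cv2.COLOR_BGR2GRAY).astype(int)
for v in (215,235,255,275,295):
    d=np.diff(cv2.GaussianBlur(im,(3,3),0)[v,205:300].astype(int),axis=0); e=np.abs(d).sum(1); i=np.argsort(e)[::-1][:8]; print(v,sorted((int(k)+205,int(e[k])) for k in i))
E
```

```text
215 [(236, 19), (243, 22), (244, 23), (245, 24), (246, 21), (265, 19), (266, 29), (267, 29)]
235 [(206, 28), (207, 69), (208, 63), (248, 25), (253, 26), (254, 24), (268, 25), (269, 23)]
255 [(209, 45), (210, 49), (211, 24), (226, 23), (227, 25), (228, 23), (270, 23), (273, 32)]
275 [(211, 74), (212, 88), (213, 41), (225, 32), (226, 49), (227, 27), (229, 25), (275, 26)]
295 [(225, 47), (226, 50), (233, 25), (234, 25), (235, 22), (236, 20), (275, 28), (276, 22)]
```

View pics/w21z.png

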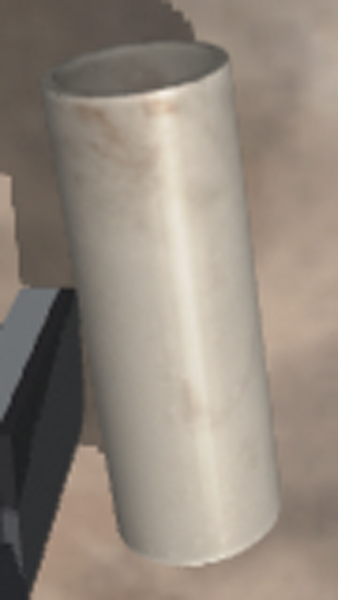

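```bash
python3 - <<'E'
from h import *
c,im=load('w21')
f=lambda u,v:(205+u/3.75-.4,180+v/3.75-.4)
L=[(45,95),(120,535)];Rr=[(232,65),(281,505)]
def plane(P): a=ray(c,*f(*P[0]))[1];b=ray(c,*f(*P[1]))[1];n=np.cross(a,b);return n/np.linalg.norm(n)
nl,nr=plane(L),plane(Rr)
if nl@nr<0: nr=-nr
n=nl+nr   # bisector plane through camera contains axis (nl,nr similarly oriented)
# axis = plane ∩ z=.0215 : n.(X-p)=0
p=c['p']
def yat(x): return p[1]-(n[0]*(x-p[0])+n[2]*(.0215-p[2]))/n[1]
print('y at .38,.43,.49',yat(.38),yat(.43),yat(.49),'axis deg',np.degrees(np.arctan((yat(.49)-yat(.38))/.11)))
print('end far',onz(c,*f(138,72),.0215),'near top',onz(c,*f(195,562),.043), 'far top',onz(c,*f(150,100),.043))
t=cam('top')
# top crop a (x4, x3.75; off 110,130)
g=lambda u,v:(110+(u+.5)/4-.5,130+(v+.5)/3.75-.5)
print('top far',onz(t,*g(377,352),.0215),'near',onz(t,*g(383,549),.0215), 'sides', [onz(t,*g(u,v),.0215).round(4) for u,v in ((345,400),(410,400),(347,530),(416,530))])
E
```

```text
y at .38,.43,.49 0.2105949581138139 0.21442467575260285 0.21902033691914957 axis deg 4.379981169927693
end far [0.48754919 0.21890376 0.0215    ] near top [0.3708629  0.20999237 0.043     ] far top [0.48791033 0.21446605 0.043     ]
top far [0.49199303 0.21878614 0.0215    ] near [0.36838275 0.2107383  0.0215    ] sides [array([0.4613, 0.2366, 0.0215]), array([0.4615, 0.1981, 0.0215]), array([0.38  , 0.2322, 0.0215]), array([0.3802, 0.1919, 0.0215])]
```

```bash
python3 - <<'E'
from h import *
plan(.4297,.2145,.075,-85.6,n=2)
E
```

```text
t 27.45 p [0.4839 0.1878 0.1272] ang -90.88 D [-0.0542  0.0267 -0.0522] da 5.28 n 2
{"linear":[[0.0261,-0.0269,-0.0138],[0.0261,-0.0262,-0.0151]],"spin":[-2.64,-2.64]}
```

```bash
python3 -m jog '{"linear":[[0.026,-0.027,-0.014]],"spin":[-2.6]}'>/dev/null; python3 s2.py;python3 -m jog '{"linear":[[0.026,-0.026,-0.015]],"spin":[-2.6]}'>/dev/null; python3 - <<'E'
from h import *
settle(3); plan(.4297,.2145,.03,-85.6);c,im=snap('wrist','w22')
E
```

```text
t 27.68 p [0.4556 0.1999 0.0988] tilt [-0.0216 -0.0376] ang -88.34 F [ 0.9 -0.1 -0.3] w 0.0575
t 27.92 p [0.4282 0.2124 0.0716] tilt [-0.0243 -0.039 ] ang -85.77 F [-0.9 -0.6  0.1] w 0.0577
t 27.9167 p [0.4282 0.2124 0.0716] ang -85.77 D [ 0.0015  0.0021 -0.0416] da 0.17 n 2
{"linear":[[0.0207,0.0014,-0.0018],[0.0207,0.0014,-0.0018]],"spin":[-0.08,-0.08]}
```

View pics/w22.png

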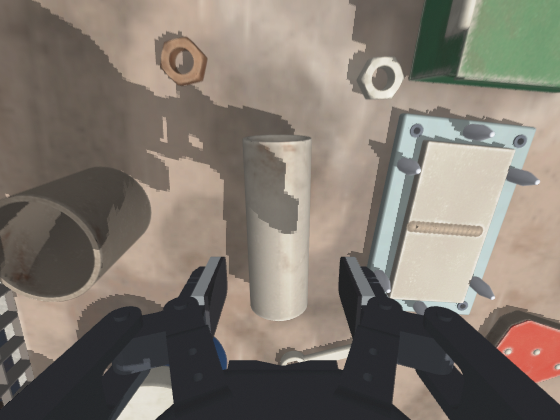

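```bash
python3 -m jog '{"linear":[[0.035,0.002,-0.002]],"spin":[0]}'>/dev/null; python3 - <<'E'
from h import *
settle(4); plan(.4297,.2145,.003,-85.6)
E
```

```text
t 28.25 p [0.4328 0.2132 0.0392] tilt [-0.02  -0.038] ang -85.88 F [-0.   0.3  1.2] w 0.0574
t 28.25 p [0.4328 0.2132 0.0392] ang -85.88 D [-0.0031  0.0013 -0.0362] da 0.28 n 1
{"linear":[[0.0362,-0.0022,-0.0028]],"spin":[-0.28]}
```

```bash
python3 -m jog '{"linear":[[0.028,-0.002,-0.0025]],"spin":[0]}'>/dev/null; python3 - <<'E'
from h import *
settle(4); plan(.4297,.2145,.003,-85.6);c,im=snap('wrist','w23')
E
```

```text
t 28.53 p [0.4309 0.2145 0.0124] tilt [-0.0193 -0.0378] ang -85.89 F [ 0.2 -0.3  0.2] w 0.0576
t 28.5333 p [0.4309 0.2145 0.0124] ang -85.89 D [-0.0012 -0.     -0.0094] da 0.29 n 1
{"linear":[[0.0095,-0.001,-0.0004]],"spin":[-0.29]}
```

View pics/w23.png

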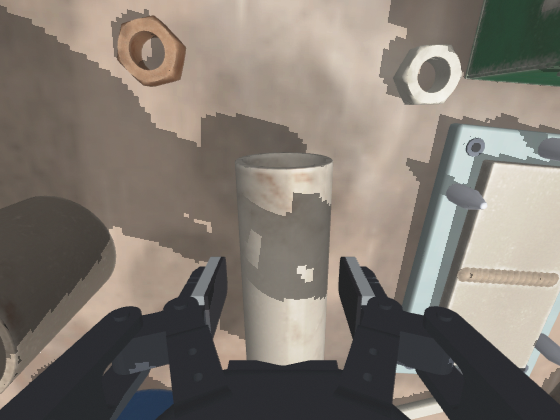

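```bash
python3 -m jog '{"linear":[[0.009,-0.001,0]],"spin":[0]}'>/dev/null; python3 st.py;  python3 -m jog '{"linear":[[0,0,0],[0,0,0],[0,0,0],[0,0,0]],"spin":[0,0,0,0]}' 0.4 60; python3 st.py; python3 -m jog '{"linear":[[-0.03,0,0]],"spin":[0]}' >/dev/null; python3 - <<'E'
from h import *
settle(4);c,im=snap('wrist','w24')
E
```

```text
t 28.87 p [0.4304 0.2144 0.0043] tilt [-0.0176 -0.0373] ang -85.89 F [-0.  -0.1 -0.9] w 0.0574
t: 29.2
tcp_pos: [0.4308, 0.2145, 0.0051]
orientation: [0.522, 0.468, 0.513, -0.495]
force: [0.8, -0.4, -0.5]
grip_width: 0.0411
t 29.4 p [0.4308 0.2145 0.0051] tilt [-0.0165 -0.037 ] ang -85.88 F [ 0.4  0.2 -1.2] w 0.0409
t 29.68 p [0.4314 0.2157 0.0349] tilt [-0.0157 -0.0367] ang -85.88 F [-0.2 -0.5 -4.2] w 0.0412
```

View pics/w24.png

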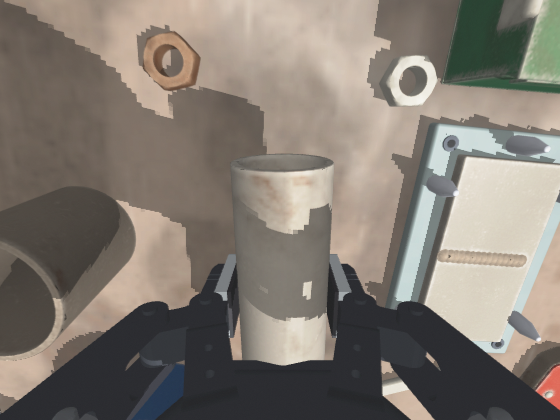

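```bash
python3 - <<'E'
from h import *
a=cv2.imread('pics/top0.png');b=cv2.imread('pics/side0.png')
A=cv2.resize(a[140:205,125:185],None,fx=6,fy=6,interpolation=cv2.INTER_CUBIC);B=cv2.resize(b[95:145,275:335],None,fx=6,fy=6,interpolation=cv2.INTER_CUBIC)
o=np.zeros((400,730,3),np.uint8);o[:390,:360]=A;o[:300,365:725]=B;cv2.imwrite('pics/vj.png',o)
E
```

```text
(no output)
```

View pics/vj.png

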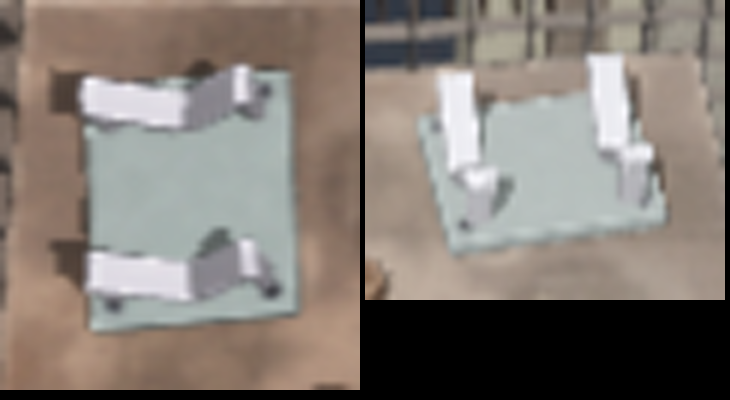

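```bash
python3 - <<'E'
from h import *
t=cam('top');d=cam('side')
g=lambda u,v:(125+(u+.5)/6-.5,140+(v+.5)/6-.5)
h=lambda u,v:(275+(u-365+.5)/6-.5,95+(v+.5)/6-.5)
P=lambda c,q,z:onz(c,*q,z)[:2]*1000
print('TR,BR,BL',P(t,g(290,72),.01),P(t,g(298,313),.01),P(t,g(90,330),.01),'ctr',(P(t,g(290,72),.01)+P(t,g(90,330),.01))/2)
print('valley far',P(t,g(188,106),.014),'near',P(t,g(191,278),.014))
print('side: near-right corner',P(d,h(452,252),.01),'far right',P(d,h(665,220),.01), 'near left',P(d,h(420,122),.01))
print('side valley', P(d,h(460,175),.014),P(d,h(627,150),.014))
E
python3 -m jog '{"linear":[[-0.038,0,0]],"spin":[0]}' >/dev/null;python3 s2.py;python3 -m jog '{"linear":[[-0.03,0,0]],"spin":[0]}' >/dev/null;python3 - <<'E'
from h import *
settle(3);plan(.61,.31,.12,-90)
E
```

```text
TR,BR,BL [673.33234807 304.46922804] [571.53643464 296.21616736] [564.21938587 380.62364887] ctr [618.77586697 342.54643846]
valley far [657.48815522 344.71616926] near [585.06971839 339.45343344]
side: near-right corner [576.12385126 290.15791936] far right [676.53493254 300.37125182] near left [569.6604736 373.2894425]
side valley [584.4605299  333.61947025] [664.51747503 342.05824336]
t 29.97 p [0.4325 0.2172 0.0728] tilt [-0.0143 -0.0362] ang -85.88 F [ 0.6 -0.3 -4.3] w 0.0404
t 30.2 p [0.4337 0.2186 0.1028] tilt [-0.012  -0.0354] ang -85.89 F [ 0.5  0.1 -4.8] w 0.041
t 30.2 p [0.4337 0.2186 0.1028] ang -85.89 D [0.1763 0.0914 0.0172] da -4.11 n 5
{"linear":[[-0.0045,0.0364,-0.0156],[-0.0045,0.0362,-0.0161],[-0.0045,0.036,-0.0166],[-0.0045,0.0357,-0.0171],[-0.0045,0.0355,-0.0176]],"spin":[0.82,0.82,0.82,0.82,0.82]}
```

```bash
python3 -m jog '{"linear":[[-0.005,0.036,-0.0165]],"spin":[0]}' >/dev/null;python3 s2.py;python3 -m jog '{"linear":[[-0.005,0.036,-0.0165]],"spin":[0]}' >/dev/null;python3 s2.py;python3 -m jog '{"linear":[[-0.004,0.036,-0.018]],"spin":[0]}' >/dev/null;python3 s2.py;python3 -m jog '{"linear":[[-0.002,0.036,-0.02]],"spin":[0]}' >/dev/null;python3 - <<'E'
from h import *
settle(4);plan(.6195,.341,.12,-85);c,im=snap('wrist','w25')
E
```

```text
t 30.43 p [0.4677 0.2375 0.1025] tilt [-0.0175 -0.0374] ang -85.87 F [-0.3 -0.3 -4.7] w 0.0409
t 30.67 p [0.5016 0.2563 0.102 ] tilt [-0.0233 -0.0396] ang -85.85 F [-0.3 -0.8 -4.3] w 0.0408
t 30.9 p [0.5355 0.2766 0.1013] tilt [-0.0275 -0.0413] ang -85.84 F [-0.1 -0.5 -3.7] w 0.041
t 31.18 p [0.5692 0.2988 0.1009] tilt [-0.0289 -0.042 ] ang -85.83 F [-0.3 -0.8 -4.5] w 0.0408
t 31.1833 p [0.5692 0.2988 0.1009] ang -85.83 D [0.0503 0.0422 0.0191] da 0.83 n 2
{"linear":[[-0.0112,0.0263,-0.0188],[-0.0112,0.0264,-0.0186]],"spin":[-0.41,-0.41]}
```

View pics/w25.png

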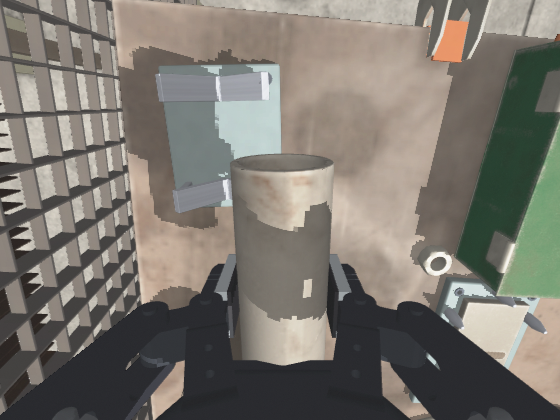

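```bash
python3 - <<'E'
from h import *
c,im=load('w25')
cv2.imwrite('pics/w25z.png',cv2.resize(im[50:225,145:295],None,fx=3.4,fy=3.4,interpolation=cv2.INTER_CUBIC))
E
```

```text
(no output)
```

View pics/w25z.png

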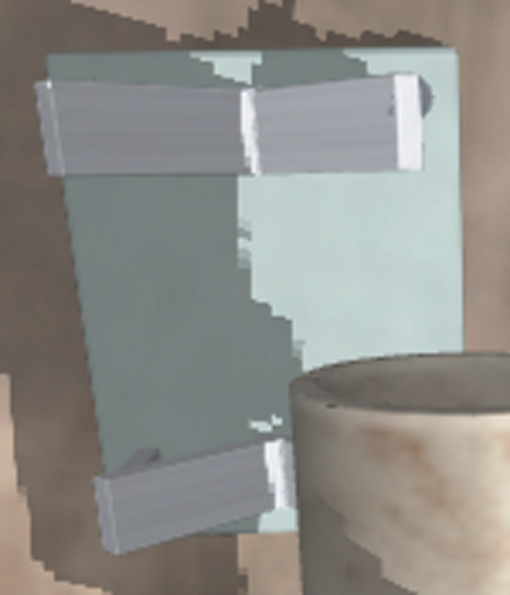

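```bash
python3 - <<'E'
from h import *
c,im=load('w25')
f=lambda u,v:onz(c,145+(u+.5)/3.4-.5,50+(v+.5)/3.4-.5,Z)[:2]*1000
Z=.01;a,b=f(48,54),f(457,47);print('far corners',a,b,np.linalg.norm(a-b)); e=b-a;print('perp->axis deg',np.degrees(np.arctan2(e[1],e[0]))+90)
ax=np.array([np.cos(np.radians(5)),np.sin(np.radians(5))]); print('ctr',(a+b)/2-52*ax)
r=f(462,350);print('right edge', r, np.degrees(np.arctan2(*(b-r)[::-1])))
Z=.014; v1=f(249,132);v2=f(277,475);print('valley',v1,v2,np.degrees(np.arctan2(*(v1-v2)[::-1])),(v1+v2)/2)
# saddle top corners z .044 (outer ends): far saddle
Z=.044
for q in [(37,82),(50,176),(418,74),(422,168)]: print('sad',q,f(*q))
E
```

```text
far corners [667.64689512 388.02945179] [675.3357119  306.20299649] 82.1869009640916
perp->axis deg 5.3680318382145344
ctr [619.68917921 342.58412551]
right edge [614.27829558 300.793106  ] 5.0633744726204615
valley [655.96606918 347.38587191] [583.90356209 340.87510722] 5.16259100904868 [619.93481563 344.13048956]
sad (37, 82) [660.46168034 378.85347603]
sad (50, 176) [645.23984566 377.56844326]
sad (418, 74) [666.79391327 313.44259255]
sad (422, 168) [651.46199214 311.84220778]
```

```bash
python3 -m jog '{"linear":[[-0.005,0.028,-0.019]],"spin":[-0.5]}' >/dev/null;python3 s2.py;python3 -m jog '{"linear":[[0.0,0.025,-0.022]],"spin":[-0.5]}' >/dev/null;python3 - <<'E'
from h import *
settle(4);plan(.6208,.342,.07,-84.8);c,im=snap('wrist','w26')
E
```

```text
t 31.47 p [0.5965 0.3202 0.1072] tilt [-0.0248 -0.0404] ang -85.33 F [-0.9  0.5 -4.2] w 0.0409
t 31.75 p [0.6194 0.344  0.1071] tilt [-0.0235 -0.0401] ang -84.82 F [ 0.3 -0.9 -5. ] w 0.0411
t 31.75 p [0.6194 0.344  0.1071] ang -84.82 D [ 0.0014 -0.002  -0.0371] da 0.02 n 1
{"linear":[[0.0371,0.0022,0.0007]],"spin":[-0.02]}
```

View pics/w26.png

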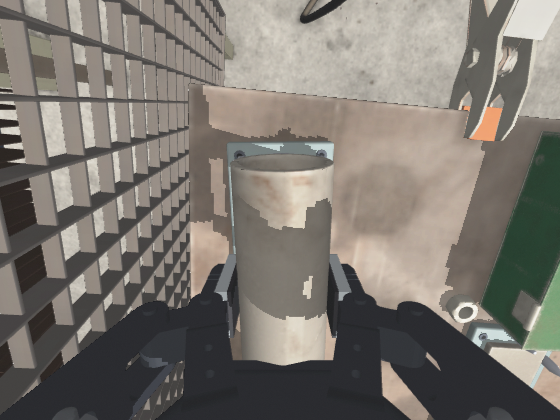

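```bash
python3 -m jog '{"linear":[[0.036,0.002,0]],"spin":[0]}' >/dev/null;python3 - <<'E'
from h import *
settle(4);plan(.6208,.342,.04,-84.8);c,im=snap('wrist','w27');c,b=snap('side','s27');cv2.imwrite('pics/s27z.png',cv2.resize(b[60:180,240:370],None,fx=4.5,fy=4.5,interpolation=cv2.INTER_CUBIC))
E
```

```text
t 32.08 p [0.6191 0.3416 0.0708] tilt [-0.0258 -0.0411] ang -84.85 F [-1.1 -0.3 -3.8] w 0.0408
t 32.0833 p [0.6191 0.3416 0.0708] ang -84.85 D [ 0.0017  0.0004 -0.0308] da 0.05 n 1
{"linear":[[0.0307,0.0026,-0.0014]],"spin":[-0.05]}
```

View pics/w27.png

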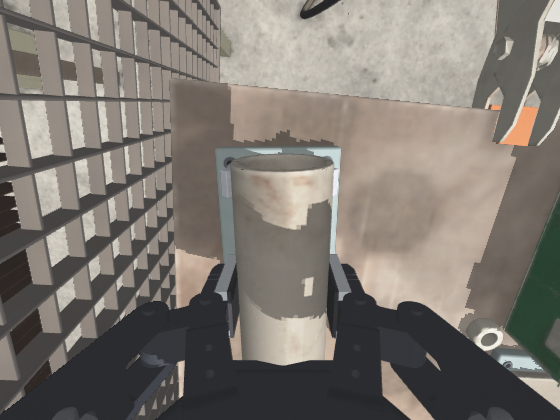

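View pics/s27z.png

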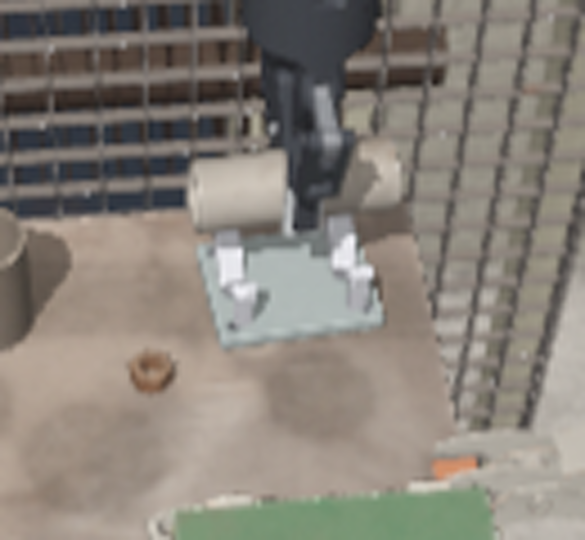

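```bash
python3 - <<'E'
from h import *
c,im=load('w27')
a,b=onz(c,217.5,149,.01),onz(c,340,148.5,.01); m=(a+b)/2
z=.0708+.0165
t=(onz(c,233,175,z)+onz(c,333,175,z))/2
ax=np.array([np.cos(np.radians(5.2)),np.sin(np.radians(5.2))])
print(m[:2]-52*ax/1000, np.linalg.norm(a-b)); print('tube pt',t, 'line y at jig centre x', t[1]-(t[0]-.6198)*np.tan(np.radians(5.2)))
# far end face centre -> tube centre
e=onz(c,283.5,161,z); print('tube centre', e[:2]-.06*ax)
E
```

```text
[0.61953826 0.34231758] 0.08059080896964378
tube pt [0.67142661 0.34757127 0.0873    ] line y at jig centre x 0.3428728824210279
tube centre [0.6175087  0.34260057]
```

```bash
python3 -m jog '{"linear":[[0.03,0.003,-0.0005]],"spin":[0]}' >/dev/null;python3 - <<'E'
from h import *
settle(4);plan(.6211,.3412,.03,-84.8)
E
```

```text
t 32.47 p [0.6232 0.3421 0.0437] tilt [-0.0217 -0.0394] ang -84.85 F [ 0.4  0.8 -5. ] w 0.0409
t 32.4667 p [0.6232 0.3421 0.0437] ang -84.85 D [-0.0021 -0.0009 -0.0137] da 0.05 n 1
{"linear":[[0.0138,-0.0018,0.0002]],"spin":[-0.05]}
```

```bash
python3 -m jog '{"linear":[[0.012,-0.0015,0.0002]],"spin":[0]}' >/dev/null;python3 st.py; python3 -m jog '{"linear":[[0.003,0,0]],"spin":[0]}' >/dev/null;python3 - <<'E'
from h import *
settle(4);plan(.6211,.3412,.0275,-84.8)
E
```

```text
t 32.75 p [0.6212 0.3413 0.0318] tilt [-0.0221 -0.0395] ang -84.85 F [ 0.3 -0.2 -5. ] w 0.0409
t 33.03 p [0.6212 0.3412 0.0289] tilt [-0.022  -0.0394] ang -84.84 F [ 0.5 -0.  -4.4] w 0.0405
t 33.0333 p [0.6212 0.3412 0.0289] ang -84.84 D [-0.0001 -0.     -0.0014] da 0.04 n 1
{"linear":[[0.0014,-0.0,-0.0]],"spin":[-0.04]}
```

```bash
python3 -m jog '{"linear":[[0.0015,0,0]],"spin":[0]}' >/dev/null;python3 st.py; python3 -m jog '{"linear":[[0.0015,0,0]],"spin":[0]}' >/dev/null;python3 st.py
```

```text
t 33.32 p [0.6215 0.3415 0.028 ] tilt [-0.0211 -0.0388] ang -84.84 F [-0.9  0.8 -2.2] w 0.0408
t 33.6 p [0.6217 0.3415 0.0279] tilt [-0.021  -0.0388] ang -84.86 F [-4.8 -1.3  5.5] w 0.0411
```

```bash
python3 -m jog '{"linear":[[0.001,0,0]],"spin":[0]}' >/dev/null;python3 st.py; python3 -m jog '{"linear":[[0,0,0],[0,0,0]],"spin":[0,0]}' -0.3; python3 st.py; python3 -m jog '{"linear":[[-0.035,0,0]],"spin":[0]}' >/dev/null;python3 s2.py; python3 -m jog '{"linear":[[-0.035,0,0]],"spin":[0]}' >/dev/null; python3 - <<'E'
from h import *
settle(4);c,im=snap('wrist','w28')
E
```

```text
t 33.88 p [0.6216 0.3415 0.0278] tilt [-0.0213 -0.0389] ang -84.86 F [-5.  -1.3  7.1] w 0.0407
t: 34.05
tcp_pos: [0.6229, 0.3418, 0.0283]
orientation: [0.526, 0.463, 0.517, -0.491]
force: [0.6, 0.5, 0.6]
grip_width: 0.0551
t 34.25 p [0.6224 0.3416 0.0279] tilt [-0.019  -0.0383] ang -84.85 F [-0.  -0.1  0.4] w 0.0555
t 34.48 p [0.6258 0.3442 0.0669] tilt [-0.012  -0.0353] ang -84.86 F [ 0.3 -0.4 -0.4] w 0.0555
t 34.77 p [0.6274 0.3459 0.1034] tilt [-0.0088 -0.0339] ang -84.86 F [0.5 0.7 0.4] w 0.0557
```

View pics/w28.png

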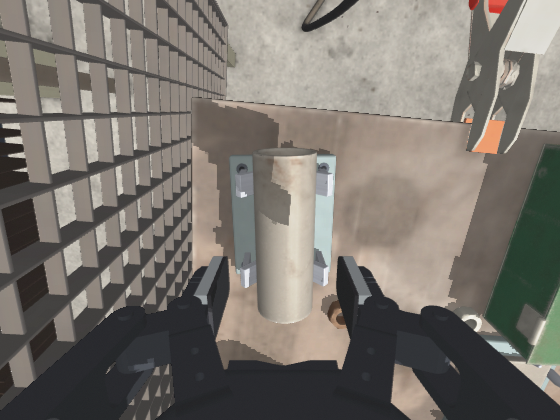

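```bash
python3 - <<'E'
from h import *
c,im=load('w28')
ax=np.array([np.cos(np.radians(5.2)),np.sin(np.radians(5.2))])
b=(onz(c,230,156,.01)+onz(c,335,156,.01))/2
print('jig ctr',b[:2]-.052*ax)
print('far face ctr -60',onz(c,285.5,153.5,.044)[:2]-.06*ax,'near top +60',onz(c,285,320,.0655)[:2]+.06*ax)
S=lambda u,v:onz(c,u,v,.044)[:2]
print('saddle far (top face) ',S(243,181),S(324,180),'near',S(247,276),S(320,274))
cv2.imwrite('pics/w28z.png',cv2.resize(im[140:330,220:350],None,fx=3.1,fy=3.1,interpolation=cv2.INTER_CUBIC))
E
```

```text
jig ctr [0.61946317 0.34267853]
far face ctr -60 [0.6181846  0.34195556] near top +60 [0.62329173 0.34334491]
saddle far (top face)  [0.65708351 0.37432226] [0.66233678 0.31953933] near [0.58431031 0.36770483] [0.58992965 0.31282467]
```

View pics/w28z.png

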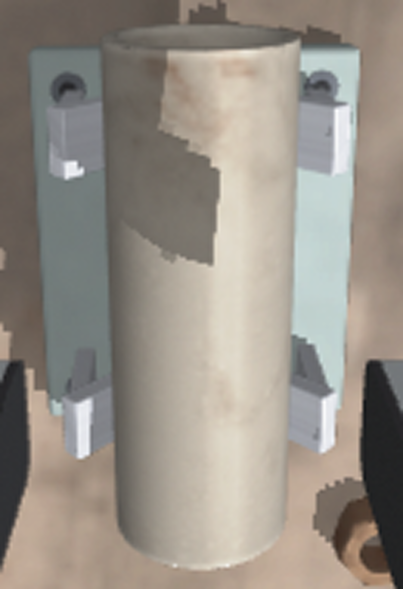

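```bash
python3 -m jog '{"linear":[[-0.035,0,0]],"spin":[0]}' >/dev/null;python3 s2.py; python3 -m jog '{"linear":[[0,-0.04,0],[0,-0.04,0],[0,-0.04,0],[0,-0.03,0]],"spin":[0,0,0,0]}' -1 >/dev/null; python3 - <<'E'
from h import *
settle(4);c,im=snap('wrist','w29'); plan(.433,.34,.14)
E
```

```text
t 35.05 p [0.6281 0.3473 0.1386] tilt [-0.0076 -0.0334] ang -84.86 F [ 0.6 -0.3 -0.9] w 0.0555
t 35.58 p [0.4791 0.3318 0.1306] tilt [-0.0131 -0.0374] ang -85.12 F [1.3 0.3 0.6] w 0.0853
t 35.6333 p [0.4804 0.3321 0.1315] ang -85.15 D [-0.0474  0.0079  0.0085] da 0 n 2
{"linear":[[-0.0041,-0.0234,-0.0058],[-0.0041,-0.0234,-0.0058]],"spin":[0.0,0.0]}
```

View pics/w29.png

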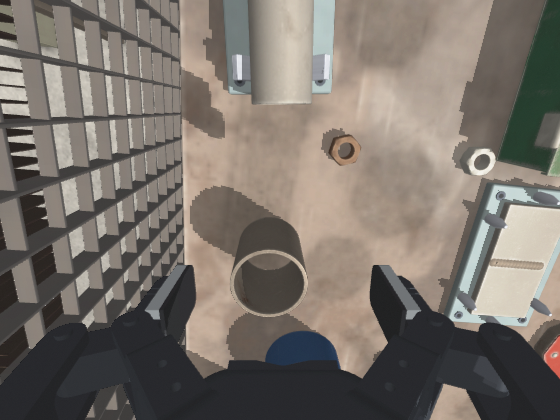

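```bash
python3 - <<'E'
from h import *
c,im=load('w29')
W=np.array([onz(c,u,v,.07)[:2] for u,v in [(230.5,283),(308,282),(269.5,248),(269.5,316)]])*1000
print(W.round(1), W[:2].mean(0), W[2:].mean(0))
x,y=W[:2].mean(0)[1],0
plan(W[2:].mean(0)[0]/1000,W[:2].mean(0)[1]/1000,.10)
E
```

```text
[[428.3 365.9]
 [432.9 306.8]
 [459.6 338.4]
 [399.9 334. ]] [430.57792579 336.31054164] [429.78491449 336.20194529]
t 35.6333 p [0.4804 0.3321 0.1315] ang -85.15 D [-0.0506  0.0042 -0.0315] da 0 n 2
{"linear":[[0.016,-0.0248,-0.0048],[0.016,-0.0248,-0.0048]],"spin":[0.0,0.0]}
```

```bash
python3 -m jog '{"linear":[[0.014,-0.025,-0.005]],"spin":[0]}' >/dev/null;python3 s2.py; python3 -m jog '{"linear":[[0.014,-0.025,-0.005]],"spin":[0]}' >/dev/null; python3 - <<'E'
from h import *
settle(4);c,im=snap('wrist','w30'); plan(.430,.3363,.07)
E
```

```text
t 35.87 p [0.4547 0.3341 0.1163] tilt [-0.0137 -0.0378] ang -85.14 F [-0.5  0.1 -0. ] w 0.0858
t 36.15 p [0.4303 0.3366 0.1027] tilt [-0.0128 -0.0378] ang -85.14 F [ 0.5 -0.2  0.5] w 0.0851
t 36.2 p [0.4309 0.3368 0.1034] ang -85.17 D [-0.0009 -0.0005 -0.0334] da 0 n 1
{"linear":[[0.0334,-0.0004,-0.0007]],"spin":[0.0]}
```

View pics/w30.png

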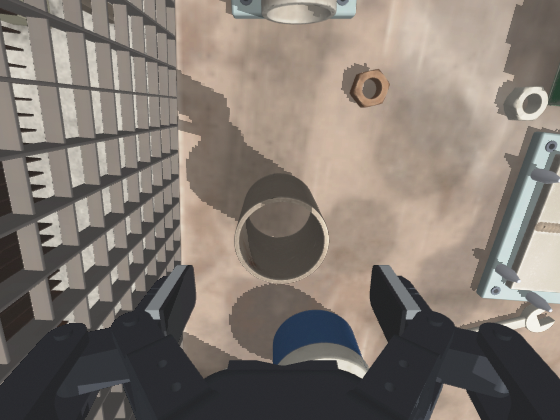

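```bash
python3 -m jog '{"linear":[[0.034,0,0]],"spin":[0]}' >/dev/null;python3 - <<'E'
from h import *
settle(4); plan(.430,.3363,.032);snap('wrist','w31')
E
```

```text
t 36.48 p [0.4312 0.3354 0.0696] tilt [-0.0122 -0.0375] ang -85.2 F [0.4 1.1 0.2] w 0.0852
t 36.4833 p [0.4312 0.3354 0.0696] ang -85.2 D [-0.0012  0.0009 -0.0376] da 0 n 1
{"linear":[[0.0376,-0.0006,-0.0023]],"spin":[0.0]}
```

View pics/w31.png

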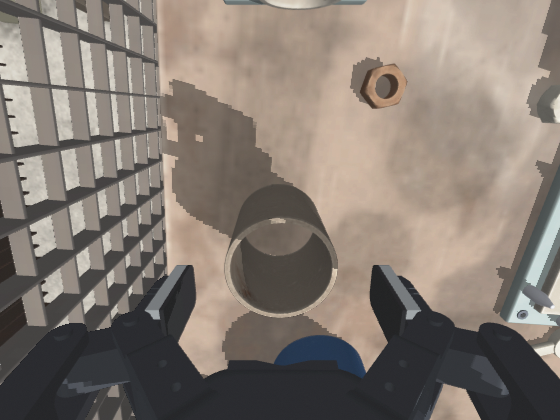

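```bash
python3 -m jog '{"linear":[[-0.04,0,0]],"spin":[0]}' >/dev/null;python3 s2.py;python3 -m jog '{"linear":[[-0.04,0,0]],"spin":[0]}' >/dev/null;python3 s2.py;python3 -m jog '{"linear":[[-0.04,0,0]],"spin":[0]}' >/dev/null;python3 s2.py;python3 -m jog '{"linear":[[0.03,0,0],[0,0,0],[0.03,0,0],[0,0,0],[0.03,0,0],[0,0,0]],"spin":[0,0,0,0,0,0]}' >/dev/null;python3 s2.py
```

```text
t 36.77 p [0.4358 0.3394 0.1165] tilt [-0.0014 -0.0311] ang -85.22 F [0.7 0.1 0.2] w 0.0853
t 37.0 p [0.4383 0.3419 0.157 ] tilt [ 0.0065 -0.0264] ang -85.23 F [-0.7 -0.   1.2] w 0.0855
t 37.23 p [0.4399 0.3439 0.1974] tilt [ 0.0129 -0.0226] ang -85.24 F [ 0.2  0.6 -0.1] w 0.0853
t 37.88 p [0.4473 0.3457 0.1163] tilt [ 0.0283 -0.0134] ang -85.25 F [0.2 0.2 1.1] w 0.0855
```

```bash
python3 - <<'E'
from h import *
plan(.430,.3363,.08)
E
python3 -m jog '{"linear":[[0.036,-0.017,0.009]],"spin":[0]}' >/dev/null;python3 - <<'E'
from h import *
settle(4); plan(.430,.3363,.056);snap('wrist','w32')
E
```

```text
t 37.8833 p [0.4473 0.3457 0.1163] ang -85.25 D [-0.0173 -0.0094 -0.0363] da 0 n 2
{"linear":[[0.018,-0.0095,0.0037],[0.018,-0.0095,0.0037]],"spin":[0.0,0.0]}
t 38.17 p [0.4325 0.3351 0.0812] tilt [ 0.0288 -0.0131] ang -85.25 F [-0.2 -0.2 -0.2] w 0.0856
t 38.1667 p [0.4325 0.3351 0.0812] ang -85.25 D [-0.0025  0.0012 -0.0252] da 0 n 1
{"linear":[[0.0251,-0.003,-0.0018]],"spin":[0.0]}
```

View pics/w32.png

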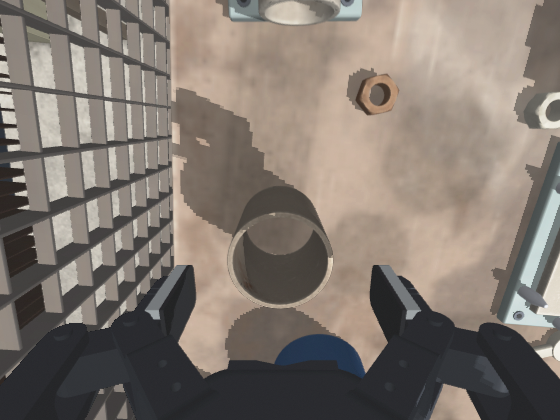

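```bash
python3 -m jog '{"linear":[[0.024,-0.003,-0.002]],"spin":[0]}' >/dev/null;python3 s2.py; python3 -m jog '{"linear":[[0.022,0,0]],"spin":[0]}' >/dev/null;python3 - <<'E'
from h import *
settle(4); plan(.430,.3363,.034);snap('wrist','w33')
E
```

```text
t 38.45 p [0.4317 0.3376 0.0592] tilt [ 0.0311 -0.0118] ang -85.23 F [ 0.1 -0.3  1.1] w 0.0858
t 38.73 p [0.4328 0.3376 0.0382] tilt [ 0.0313 -0.0117] ang -85.23 F [-0.1  0.8  0.5] w 0.0855
t 38.7333 p [0.4328 0.3376 0.0382] ang -85.23 D [-0.0028 -0.0013 -0.0042] da 0 n 1
{"linear":[[0.0041,-0.003,0.001]],"spin":[0.0]}
```

View pics/w33.png

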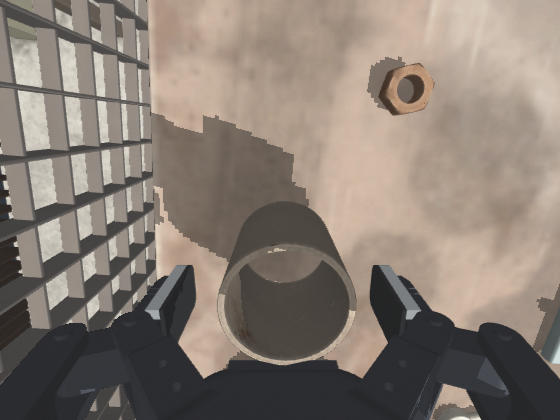

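```bash
python3 -m jog '{"linear":[[0.004,-0.002,0.001]],"spin":[0]}' >/dev/null;python3 s2.py; python3 -m jog '{"linear":[[0,0,0],[0,0,0],[0,0,0],[0,0,0],[0,0,0]],"spin":[0,0,0,0,0]}' 0 50; python3 st.py; python3 -m jog '{"linear":[[-0.025,0,0]],"spin":[0]}' >/dev/null;python3 - <<'E'
from h import *
settle(4); snap('wrist','w34')
E
```

```text
t 39.02 p [0.4315 0.3366 0.0352] tilt [ 0.0329 -0.0107] ang -85.24 F [ 0.1  0.2 -0.6] w 0.0854
t: 39.43
tcp_pos: [0.432, 0.3369, 0.0364]
orientation: [0.532, 0.484, 0.509, -0.473]
force: [0.3, 0.3, -0.3]
grip_width: 0.0577
t 39.63 p [0.432  0.3369 0.0363] tilt [ 0.0344 -0.0099] ang -85.24 F [ 0.4 -0.5  0.1] w 0.0578
t 39.92 p [0.4313 0.3373 0.0613] tilt [ 0.035  -0.0095] ang -85.23 F [-0.4 -1.1 -3.9] w 0.058
```

View pics/w34.png

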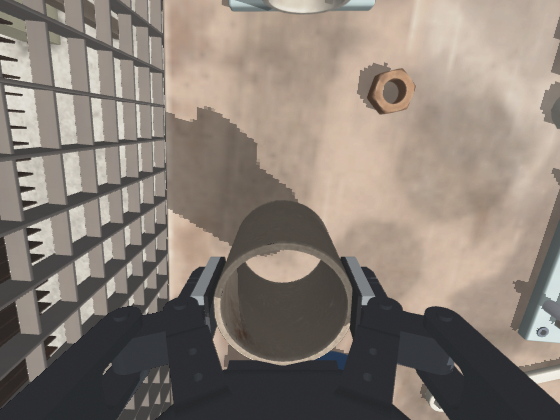

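```bash
python3 -m jog '{"linear":[[-0.04,0,0]],"spin":[0]}' >/dev/null;python3 s2.py; python3 -m jog '{"linear":[[-0.04,0,0]],"spin":[0]}' >/dev/null;python3 s2.py; python3 -m jog '{"linear":[[-0.02,0,0]],"spin":[0]}' >/dev/null;python3 - <<'E'
from h import *
settle(4); plan(.605,0.0,.16,-90)
t=cam('top');d=cam('side')
g=lambda u,v:(280+(u+.5)/4-.5,130+(v+.5)/4-.5)
h=lambda u,v:(190+(u+.5)/3-.5,200+(v+.5)/3-.5)
P=lambda c,q,z:onz(c,*q,z)[:2]*1000
W=np.array([P(t,g(*q),.01) for q in [(73,115),(184,113),(190,222),(77,224)]]);print('top holes',W.mean(0),cv2.minAreaRect(W.astype(np.float32)))
print('tip',P(t,g(135,150),.054))
W=np.array([P(d,h(*q),.01) for q in [(359,95),(447,86),(459,163),(371,174)]]);print('side holes',W.mean(0),cv2.minAreaRect(W.astype(np.float32)));print('tip',P(d,h(413,101),.054))
E
```

```text
t 40.2 p [0.4307 0.3381 0.1021] tilt [ 0.037  -0.0083] ang -85.23 F [ 0.3  0.7 -3.3] w 0.0578
t 40.43 p [0.4303 0.3391 0.1435] tilt [ 0.0402 -0.0063] ang -85.23 F [-0.5 -0.9 -3.9] w 0.0575
t 40.72 p [0.4289 0.3388 0.1616] tilt [ 0.0384 -0.0075] ang -85.24 F [ 0.8  0.  -3.7] w 0.058
t 40.7167 p [0.4289 0.3388 0.1616] ang -85.24 D [ 0.1761 -0.3388 -0.0016] da -4.76 n 10
{"linear":[[0.0011,0.0147,0.0352],[0.0011,0.015,0.0351],[0.0011,0.0153,0.035],[0.0011,0.0156,0.0348],[0.0011,0.0159,0.0347],[0.0011,0.0162,0.0346],[0.0011,0.0164,0.0344],[0.0011,0.0167,0.0343]],"spin":[0.48,0.48,0.48,0.48,0.48,0.48,0.48,0.48]}
{"linear":[[0.0011,0.017,0.0342],[0.0011,0.0173,0.034]],"spin":[0.48,0.48]}
top holes [622.83377216 -40.59742662] ((622.83984375, -40.71263122558594), (69.822509765625, 68.76770782470703), 2.0040438175201416)
tip [622.23959442 -40.65049564]
side holes [626.81070178 -42.10752047] ((627.4102783203125, -42.43098831176758), (71.79788208007812, 68.21880340576172), 1.1662369966506958)
tip [625.56579674 -41.17311527]
```

```bash
python3 -m jog '{"linear":[[0,0.015,0.035],[0,0.015,0.035]],"spin":[0,0]}' >/dev/null;python3 s2.py;python3 -m jog '{"linear":[[0,0.015,0.035],[0,0.015,0.035]],"spin":[0,0]}' >/dev/null;python3 s2.py;python3 -m jog '{"linear":[[0,0.016,0.035],[0,0.016,0.035]],"spin":[0,0]}' >/dev/null;python3 s2.py;python3 -m jog '{"linear":[[0,0.016,0.035],[0,0.016,0.035]],"spin":[0,0]}' >/dev/null;python3 s2.py
```

```text
t 41.03 p [0.4617 0.2728 0.1583] tilt [ 0.0308 -0.007 ] ang -85.09 F [-0.3  0.6 -2.9] w 0.0573
t 41.35 p [0.4948 0.2082 0.1562] tilt [ 0.0243 -0.0037] ang -84.96 F [-0.9  0.2 -2.9] w 0.0579
t 41.67 p [0.5301 0.1458 0.1548] tilt [0.0187 0.001 ] ang -84.73 F [-0.1  1.  -3.7] w 0.058
t 41.98 p [0.5657 0.0849 0.1531] tilt [0.0132 0.0064] ang -84.46 F [-0.2  0.4 -3.3] w 0.0578
```

```bash
python3 -m jog '{"linear":[[0,0.018,0.035],[0,0.018,0.035]],"spin":[0,0]}' >/dev/null;python3 s2.py;python3 -m jog '{"linear":[[0,0.014,0.03]],"spin":[0]}' >/dev/null;python3 - <<'E'
from h import *
settle(4); plan(.6245,-.0413,.13);snap('wrist','w35')
E
```

```text
t 42.3 p [0.6053 0.0256 0.151 ] tilt [0.0073 0.0124] ang -84.15 F [-1.1  0.4 -3.5] w 0.0575
t 42.58 p [ 0.6216 -0.0009  0.1503] tilt [0.006  0.0137] ang -84.1 F [-0.3  0.4 -3. ] w 0.0574
t 42.5833 p [ 0.6216 -0.0009  0.1503] ang -84.1 D [ 0.0029 -0.0404 -0.0203] da 0 n 2
{"linear":[[0.0099,-0.0007,0.0204],[0.0099,-0.0007,0.0204]],"spin":[0.0,0.0]}
```

View pics/w35.png

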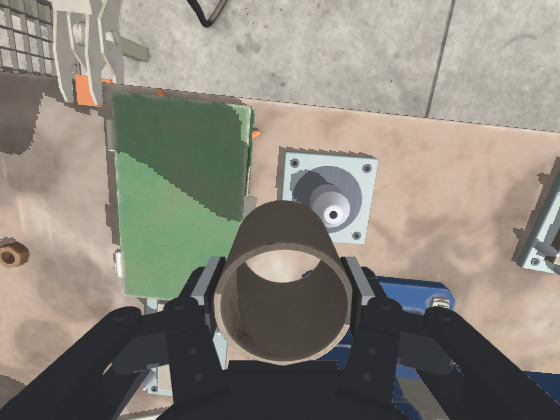

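```bash
python3 - <<'E'
from h import *
c,im=load('w35')
print('base ctr',(onz(c,295,163,.01)+onz(c,356.5,235.5,.01))/2, 'tip',onz(c,333,214,.054))
z=.1503+.0337
W=np.array([onz(c,u,v,z)[:2] for u,v in [(216,300),(351,300),(284,242),(284,361)]])*1000;print(W.round(1),W[:2].mean(0),W[2:].mean(0))
E
```

```text
base ctr [ 0.62239237 -0.04144514  0.01      ] tip [ 0.62304498 -0.04084422  0.054     ]
[[620.4  27.5]
 [626.8 -28.5]
 [649.8   1.9]
 [592.2  -4.2]] [ 6.23616677e+02 -5.22941335e-01] [620.97597538  -1.1057993 ]
```

```bash
python3 -m jog '{"linear":[[0.008,0,0.0205]],"spin":[0]}' >/dev/null;python3 s2.py;python3 -m jog '{"linear":[[0.008,-0.002,0.0205]],"spin":[0]}' >/dev/null;python3 - <<'E'
from h import *
settle(4); plan(.6232,-.0412,.105);snap('wrist','w36')
E
```

```text
t 42.87 p [ 0.6224 -0.0199  0.1411] tilt [0.0037 0.0145] ang -84.05 F [ 0.8 -0.5 -3.5] w 0.058
t 43.15 p [ 0.6221 -0.0393  0.1327] tilt [0.0032 0.0155] ang -84.04 F [-1.6 -0.2 -3.7] w 0.0578
t 43.15 p [ 0.6221 -0.0393  0.1327] ang -84.04 D [ 0.0011 -0.0019 -0.0277] da 0 n 1
{"linear":[[0.0277,0.0008,0.0024]],"spin":[0.0]}
```

View pics/w36.png

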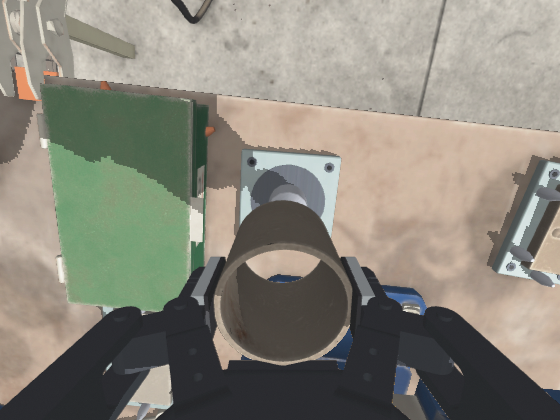

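```bash
python3 -m jog '{"linear":[[0.03,0.001,0.0025]],"spin":[0]}' >/dev/null;python3 - <<'E'
from h import *
settle(4); plan(.6232,-.0412,.09);snap('wrist','w37');c,b=snap('side','s37');cv2.imwrite('pics/s37z.png',cv2.resize(b[170:290,260:390],None,fx=4.5,fy=4.5,interpolation=cv2.INTER_CUBIC))
E
```

```text
t 43.48 p [ 0.623  -0.0402  0.1024] tilt [0.0017 0.0159] ang -83.97 F [-1.2 -1.  -4. ] w 0.0577
t 43.4833 p [ 0.623  -0.0402  0.1024] ang -83.97 D [ 0.0002 -0.001  -0.0124] da 0 n 1
{"linear":[[0.0124,0.0,0.0012]],"spin":[0.0]}
```

View pics/w37.png

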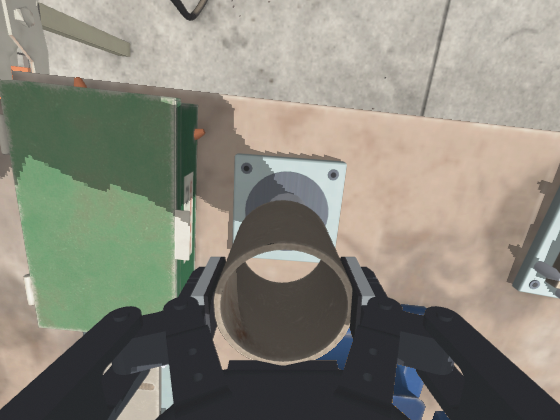

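View pics/s37z.png

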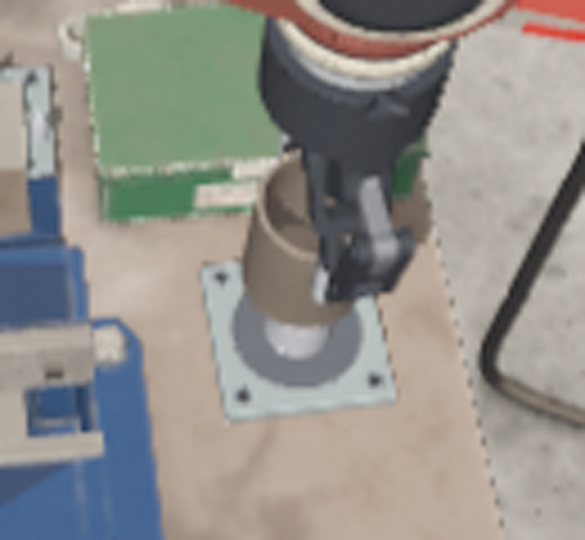

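```bash
python3 -m jog '{"linear":[[0.012,0,0.001]],"spin":[0]}' >/dev/null;python3 st.py;python3 -m jog '{"linear":[[0.012,0,0]],"spin":[0]}' >/dev/null;python3 - <<'E'
from h import *
settle(4); plan(.6232,-.0412,.06);c,b=snap('side','s38');cv2.imwrite('pics/s38z.png',cv2.resize(b[170:290,260:390],None,fx=4.5,fy=4.5,interpolation=cv2.INTER_CUBIC))
E
```

```text
t 43.87 p [ 0.6244 -0.0415  0.0921] tilt [0.005  0.0152] ang -83.99 F [ 0.4 -0.1 -3. ] w 0.058
t 44.15 p [ 0.6238 -0.0412  0.079 ] tilt [0.0031 0.0156] ang -83.99 F [ 0.2  0.2 -3.5] w 0.0579
t 44.15 p [ 0.6238 -0.0412  0.079 ] ang -83.99 D [-0.0006  0.     -0.019 ] da 0 n 1
{"linear":[[0.019,-0.0007,0.0002]],"spin":[0.0]}
```

View pics/s38z.png

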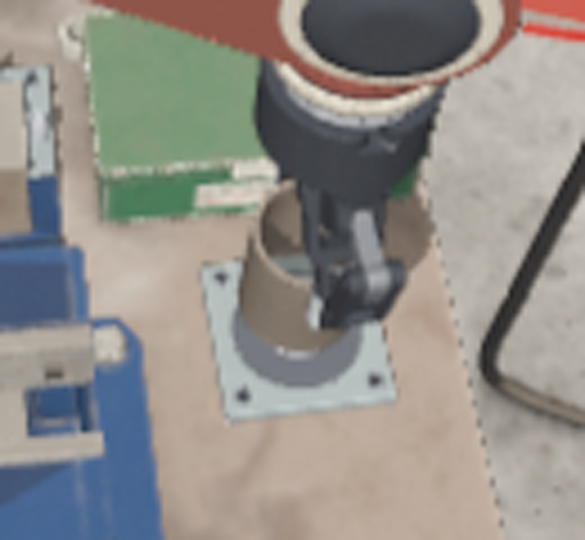

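```bash
python3 -m jog '{"linear":[[0.014,-0.0005,0]],"spin":[0]}' >/dev/null;python3 st.py;python3 -m jog '{"linear":[[0.012,0,0]],"spin":[0]}' >/dev/null;python3 st.py;python3 -m jog '{"linear":[[0.004,0,0]],"spin":[0]}' >/dev/null;python3 st.py
```

```text
t 44.48 p [ 0.6229 -0.0409  0.0643] tilt [0.0019 0.0158] ang -84.0 F [ 0.5 -0.4 -3.1] w 0.0579
t 44.77 p [ 0.6222 -0.0406  0.0513] tilt [0.0001 0.0162] ang -83.99 F [-1.   0.8 -3.2] w 0.0574
t 45.05 p [ 0.6223 -0.0406  0.0475] tilt [0.0003 0.0162] ang -84.0 F [ 0.5  0.2 -3.6] w 0.0576
```

```bash
python3 -m jog '{"linear":[[0.0015,0,0]],"spin":[0]}' >/dev/null;python3 st.py;python3 -m jog '{"linear":[[0.0015,0,0]],"spin":[0]}' >/dev/null;python3 st.py
```

```text
t 45.33 p [ 0.6227 -0.0406  0.0472] tilt [0.0008 0.016 ] ang -83.99 F [-4.8 -0.3  5.2] w 0.0578
t 45.62 p [ 0.6231 -0.0406  0.0472] tilt [0.0012 0.0158] ang -83.99 F [-4.7 -0.3  7.2] w 0.0577
```

```bash
python3 -m jog '{"linear":[[0.003,0,0]],"spin":[0]}' >/dev/null;python3 st.py;python3 -m jog '{"linear":[[0.003,0,0]],"spin":[0]}' >/dev/null;python3 - <<'E'
from h import *
settle(4); c,b=snap('side','s39');cv2.imwrite('pics/s39z.png',cv2.resize(b[170:290,260:390],None,fx=4.5,fy=4.5,interpolation=cv2.INTER_CUBIC))
E
```

```text
t 45.9 p [ 0.6239 -0.0407  0.0471] tilt [0.0022 0.0154] ang -83.98 F [-8.   0.6 13.1] w 0.0579
t 46.18 p [ 0.6248 -0.0409  0.0471] tilt [0.0035 0.0149] ang -83.98 F [-7.3  1.6 12.8] w 0.058
```

View pics/s39z.png

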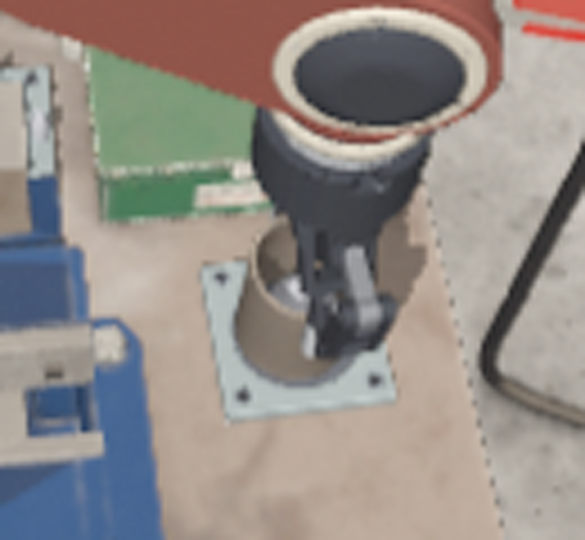

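```bash
python3 -m jog '{"linear":[[0,0,0],[0,0,0]],"spin":[0,0]}' -0.75; python3 st.py; python3 -m jog '{"linear":[[-0.02,0,0]],"spin":[0]}' >/dev/null;python3 s2.py; python3 -m jog '{"linear":[[-0.04,0,0]],"spin":[0]}' >/dev/null;python3 s2.py; python3 -m jog '{"linear":[[-0.04,0,0]],"spin":[0]}' >/dev/null;python3 - <<'E'
from h import *
settle(4); c,b=snap('side','s40');cv2.imwrite('pics/s40z.png',cv2.resize(b[170:290,260:390],None,fx=4.5,fy=4.5,interpolation=cv2.INTER_CUBIC)); snap('wrist','w40')
E
```

```text
t: 46.4
tcp_pos: [0.6265, -0.0411, 0.0489]
orientation: [0.524, 0.479, 0.527, -0.467]
force: [0.4, 0.1, 0.8]
grip_width: 0.0749
t 46.6 p [ 0.6255 -0.041   0.0477] tilt [0.0056 0.0146] ang -83.97 F [ 1.3 -0.1 -0.9] w 0.0745
t 46.83 p [ 0.6267 -0.0415  0.069 ] tilt [0.009 0.014] ang -83.97 F [-0.1 -0.5 -0. ] w 0.0746
t 47.07 p [ 0.6287 -0.0425  0.1122] tilt [0.0154 0.0128] ang -83.97 F [-0.1 -0.   1. ] w 0.0745
t 47.35 p [ 0.6287 -0.0432  0.1513] tilt [0.0174 0.0124] ang -83.97 F [-0.9  0.1 -1.1] w 0.0744
```

View pics/s40z.png

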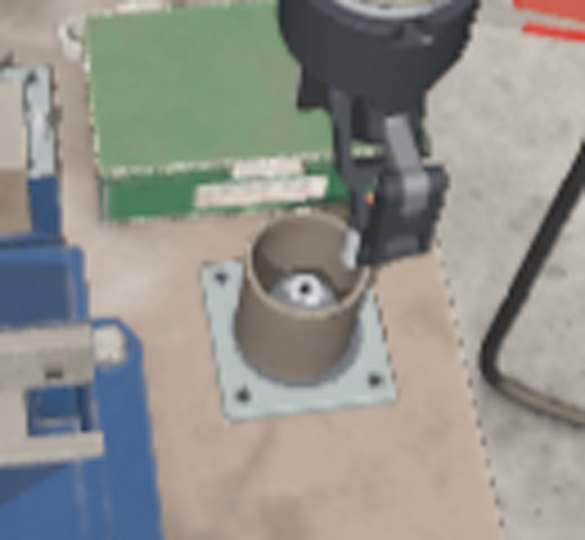

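View pics/w40.png

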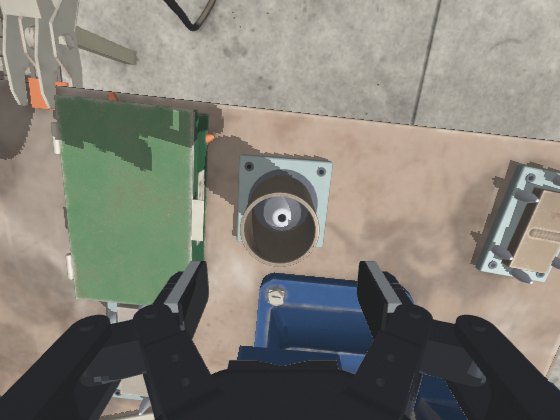

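```bash
python3 - <<'E'
from h import *
c,im=load('w40')
W=np.array([onz(c,u,v,.08)[:2] for u,v in [(242,229),(320,229),(281,192),(281,266)]])*1000;print(W.round(1),'dia',np.linalg.norm(W[0]-W[1]),np.linalg.norm(W[2]-W[3]))
settle(1)
c,b=snap('side','s41');cv2.imwrite('pics/s41z.png',cv2.resize(b[70:400,190:390],None,fx=2.4,fy=1.8,interpolation=cv2.INTER_CUBIC)); c,a=snap('top','t41')
cv2.imwrite('pics/s41z.png',cv2.resize(b[80:210,195:345],None,fx=4,fy=4,interpolation=cv2.INTER_CUBIC))
E
```

```text
[[618.9 -11.6]
 [625.4 -69.9]
 [650.5 -37.8]
 [591.5 -44. ]] dia 58.6624243717639 59.388083803612325
t 47.5 p [ 0.627  -0.0428  0.1484] tilt [0.0122 0.0134] ang -83.97 F [ 0.1 -1.  -0.4] w 0.0746
```

View pics/s41z.png

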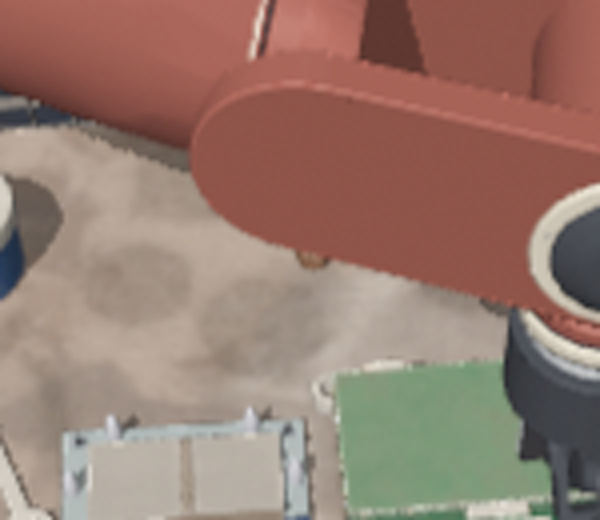

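View pics/t41.png

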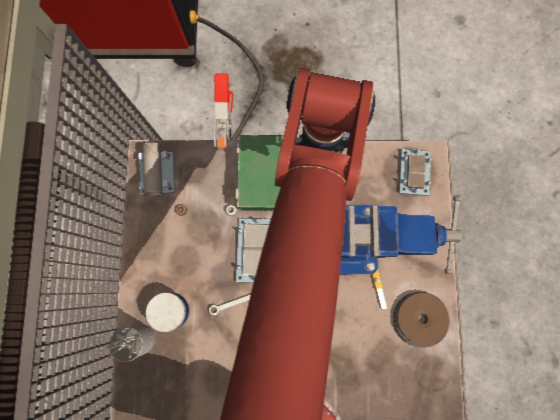

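```bash
python3 - <<'E'
from h import *
a=cv2.imread('pics/t41.png')
A=cv2.resize(a[135:205,120:190],None,fx=6,fy=6,interpolation=cv2.INTER_CUBIC);B=cv2.resize(a[135:205,390:440],None,fx=6,fy=6,interpolation=cv2.INTER_CUBIC)
cv2.imwrite('pics/t41z.png',np.hstack([A,B]))
E
```

```text
(no output)
```

View pics/t41z.png

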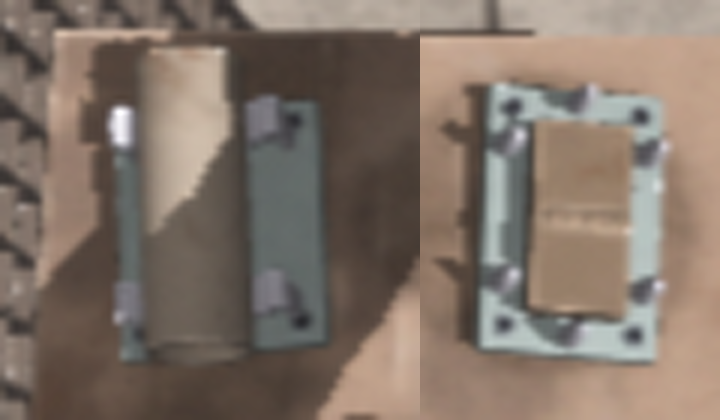

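```bash
python3 - <<'E'
from h import *
t=cam('top'); g=lambda u,v:(120+(u+.5)/6-.5,135+(v+.5)/6-.5)
for z in (.055,.065): print(z,onz(t,*g(185,47),z),onz(t,*g(195,352),z))
f=lambda q:onz(t,*g(*q),.044); print('saddle tops',f((122,126)),f((128,300)),f((264,118)),f((270,292)))
settle(1); order.hand_in(); settle(1)
E
```

```text
0.055 [0.68194224 0.34741004 0.055     ] [0.55804065 0.33631849 0.055     ]
0.065 [0.67860784 0.34420933 0.065     ] [0.55590881 0.33322543 0.065     ]
saddle tops [0.65261883 0.37429455 0.044     ] [0.58129636 0.3674821  0.044     ] [0.6560517  0.31752393 0.044     ] [0.5846949  0.31138232 0.044     ]
t 47.65 p [ 0.6272 -0.0428  0.1489] tilt [0.0128 0.0133] ang -83.97 F [-0.7  0.1  0.1] w 0.0746
the job is handed in; nothing more can be done
the job is handed in; nothing more can be done
```

I loaded all four blanks in the order asked, setting each down in small steps until the wrist felt contact. The job was handed in at about 47.7 s with the gripper open, about 0.15 m up and clear of everything. The highest contact force in my readings was about 16 N, while seating the short tube.

What the last checks showed:
- **Plates:** both lie flat between their pins. The top and wrist pictures show clear gaps all round.
- **Long tube:** it lies in both V saddles. The top camera puts its middle about 1 mm from mid-saddle, and the wrist camera gives 1–2 mm.
- **Short tube:** it stands over the spigot on its base, as the side and wrist pictures show. Its measured rim circle agrees with a fully seated height.

What disagreed or went less well:
- **Jig positions:** the cameras differed by 2–4 mm. I used values between them, or lined up the blank and jig in the same picture.
- **Tool tilt:** the tool leaned during fast multi-row moves, up to about 6 degrees while carrying the small plate over the bench. I corrected this before setting it down, and about 1–2.5 degrees remained at the releases. The short tube was therefore pressed lightly flat before release and may have settled by up to about 1 mm.
- **Not visible at the end:** the arm hid most of the large plate's jig from the fixed cameras in the last pictures. My best view of that plate is from just after its release.

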